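# Undo the swing bolt and open the seed keg

### The arm

A 7-joint arm with a two-finger parallel gripper is mounted at the origin on the work surface. World frame = base frame: x ahead of the robot, y to its left, z up, the work surface at z = 0. Lengths are in m, angles in rad, forces in N, time in s.
With the tool pointing down it reaches from about 0.425 to 0.95 m from the base axis. Payload 4.7 kg.
Tool frame: the origin (TCP) lies midway between the tips of the shut fingers; the grasp point (between the pads) lies 19 mm behind it (robot.hold_point_z is the z of the grasp point in the tool frame, in m); z points along the fingers, x is the direction in which the jaws open and shut, and the axes are right-handed (so a half turn about z gives the same grasp; the last joint's range is limited). The gripper opens to 85 mm and grips with 20 to 120 N. Pads are 22 mm wide; open, the fingers measure 114 mm over their backs; the gripper's body (76 mm by 85 mm) begins 54 mm behind the grasp point. The pads swing forward as they close: fully open they stand 13 mm farther back than shut.
Start: joints at [-1.197, 0.469, -0.049, 1.532, 0.024, 1.141, -0.082], TCP at [0.265, 0.621, 0.231] pointing down, gripper open.
Joint ranges: [-2.59, 2.59], [-0.33, 1.99], [-1.39, 1.29], [0.1, 2.45], [-1.04, 4.18], [0.21, 1.99], [-2.66, 2.66]. Speed limits (rad/s): [2.57, 2.57, 3.14, 3.14, 3.14, 3.14, 3.14].

### API

Orientations are given as a unit quaternion [w, x, y, z].
In Python, from rig import readout, imaging, workorder, robot gives the robot as it stands.
- The arm moves only by the tool arm_command, never from a script. Its argument "steps" is a list of rows, each a list of 7 numbers: the shift along the tool's x, y, z in m, then the turn, a rotation vector about the tool's x, y, z in degrees, then the closure, from 0 (fully open) to 1 (shut). A call has 1 to 20 rows; each row is the pose to reach, as a shift and turn from the pose commanded when the call began, along the tool's axes at that moment; what a row does not reach only later rows make up. A row lasts 1/10 s, in which the tool goes at most 50 mm and 8.59 degrees, less where a joint would pass 70% of its speed; a pose out of reach is approached as far as the arm can. A call with a gripper value outside its range is refused whole. The fingers move at their own pace and stop on an object; the grip force is fixed at half the most. Time passes only in rows, so rows that repeat a pose let the fingers close. It gives the time, the measured TCP pose, the force and the opening at its end, in the units of the state.
- readout.read_state(): the state, without advancing time (a new reading comes with each control period).
- imaging.get_image(name): name is "side" or "top"; returns a dict with "frame" (400x640x3 uint8, red, green, blue), "mtx" (3x3 intrinsics, pixels), "rvec" (rotation vector, rad) and "tvec" (3), from world to camera coordinates, as OpenCV has them. Camera axes: x right, y down, z forward; pixel columns grow to the right and rows downward; lengths in m; the calibration is good to about 2 mm. A picture is of the moment at which its call begins. There is no depth.
- workorder.hand_in(): hands the job in, once; it reports no verdict.
The state is a dict: "time_s": time; "joint_pos": joint angles; "joint_vel": joint speeds; "tau": joint torques, N m; "ee_pos": TCP position; "ee_rot": TCP orientation; "ft_force": force on the tool from outside, world axes, zero at the start; "wrist_torque": the same for the moment, N m; "gripper_width": finger opening in m.
Only numpy, scipy, OpenCV 4.12 (cv2) and the standard library are available. Lean on these libraries where they do the work, as an engineer would, in place of code of your own. Each camera call takes 0.05 s, during which the arm holds its last target.

### The job

Open the steel seed keg for the morning feed: back its wing nut off just far enough to stand clear of the slotted lug, without running it up against the nylon ring at the bolt's end, swing the eyebolt out of the slot so that it hangs down, then raise the lid by its bow handle until it stands well open, at about 60 degrees, and let go. The keg is loose on the table: keep it standing flat in its place, never forcing a bolt that is still held, and leave the other things alone.

Things in the scene. Friction and masses are not known exactly. Their poses are not given: they have to be found in the camera images.
- keg: Round steel seed keg, 140 mm across, 144 mm to the rim, about 3 kg, standing loose on the tiles. Origin: centre of its underside; z up. Its -x side carries the swing bolt, its +x side the lid hinge (axis along y). It begins to rock at a sideways push of some 8 to 12 N at the height of the nut.
- nut_wings (a point): Brass wing nut; this point: on its axis at mid-height of the two upright wings, which lie along the point's x axis: 8 mm thick, 50 mm over the tips (square ends), from 11 mm below to 11 mm above this point. Its round flat foot, 22 mm across, is 20 mm below. z: bolt's axis, away from its pivot. Anticlockwise from above loosens: it rises 8 mm a turn; 0.05 to 0.2 N m turn it.
- lug (a point): Slotted lug, 44 mm wide, on the lid's edge; this point: on its flat top, on the axis of the upright bolt. Axes as the keg while shut. The slot opens to -x; lips 2 mm high at its mouth, 12 to 14.5 mm out, hold the nut's foot in. At first the nut squeezes the lug 0.3 to 3.4 mm down on the springy gasket. The bolt swings out once the foot is about 2.8 mm above the lug; lower, it catches.
- eyebolt (a joint): Swing of the eyebolt, rad: 0 upright in the slot, growing as its top swings outwards (keg's -x) and down; 2.3 hanging on its stop. The 10 mm bolt ends 87 mm from its pivot, where a nylon ring keeps the nut on. A push of about 1.5 N at the nut swings it once the nut is clear; friction holds it near upright, beyond 0.5 it falls by its own weight.
- bolt_pivot (a point): Centre of the eyebolt's pivot pin on the keg's side (pin along the keg's y axis), 65 mm below the top of the unclamped lug (to 0.6 mm: the gasket takes a set); its z axis points along the bolt to the nut. The nut comes up against the nylon ring, which stops it dead, when nut_wings is 88.5 mm from here; from 88.35 mm it counts as run against the ring.
- lid (a joint): Angle of the lid, rad: about 0 shut (slightly below while clamped), growing as it opens; 1.57 upright, 1.75 on its stop. A stiff friction hinge: the lid stays where it is left, a lift of about 7 to 10 N at the handle raises it.
- lid_handle (a point): Middle of the grip of the lid's bow handle: a round bar 10 mm thick along the keg's y axis, 75 mm clear between its posts, its axis 33 mm above the lid under it. Axes turn with the lid, z away from the lid. Within 60 mm of the bolt no part of the lid rises above the lug's top.
- lid_hinge (a point): Centre of the lid's hinge axis, which lies along the keg's y axis; the handle bar is 75 mm from it towards the bolt and 40 mm above it when the lid is shut; the lug's top face is 170 mm from it and 10 mm above it.
- dish_a: Bystander: clay feeding dish, 120 mm across, 38 mm high, on the round wooden lazy susan (296 mm across, top at 30 mm). Origin: centre of its underside.
- dish_b: Bystander: the other clay feeding dish, alike.
- jar: Bystander: green glass jar, 84 mm across, 135 mm high. Origin: centre of its underside.
- canister: Bystander: black plastic canister with screw-top lid, 106 mm across, 151 mm high. Origin: centre of its underside.
- scoop: Bystander: stainless scoop, 205 mm long, 50 mm high, lying on the table. Origin under its middle.
- flowerpot: Bystander: small empty clay flowerpot, 80 mm across, 72 mm high. Origin: centre of its underside.
- brush: Bystander: wooden hand brush, 200 mm long, 40 mm high. Origin under its middle.
- mug: Bystander: white mug, 76 mm across, 85 mm high. Origin: centre of its underside.
Things that resemble listed ones, but are neither listed nor needed, are in the scene too. What is meant by the keg is not turquoise, and is the larger of those in its own colour.

How it is judged:
By the outcome, as a careful person would: the job done as asked, in the order asked, and still so for the second after the job is handed in, with the robot touching nothing.
It also fails if it takes over 72 s, if anything falls off the work surface, if the arm or the gripper's body presses on something with over 40 N, if the wrist force passes 120 N, or if a joint passes its speed limit or range.

## Working session

There is one attempt and no reset: what is moved stays moved. The work goes in short steps, Python scripts to look and compute and a tool call to move; the robot and the scene stay as the last step left them, time stands still between calls to the robot, and variables do not carry over. Pictures are saved under pics/ and viewed, and the job is handed in when it is done.

Besides the shell and the picture viewer there is one more tool, called by a JSON object that holds its "name" and its "arguments". arm_command: Moves the arm, as the interface text tells. Its arguments: {"type":"object","properties":{"steps":{"type":"array"}},"required":["steps"]}

```bash
ls; mkdir -p pics; python3 - <<'E'
from rig import readout, imaging, workorder, robot
import cv2
print({k:v for k,v in vars(robot).items() if not k.startswith('_')} if hasattr(robot,'__dict__') else dir(robot))
s=readout.read_state();print(s)
for n in("side","top"):
    d=imaging.get_image(n);cv2.imwrite(f"pics/{n}0.png",d["frame"][:,:,::-1]);print(n,d["mtx"],d["rvec"],d["tvec"])
    import pickle;pickle.dump(d,open(f"{n}0.pkl","wb"))
E
```

```text
pics
{}
{'time_s': 0.0, 'joint_pos': array([-1.19688907,  0.46947307, -0.0486161 ,  1.53368239,  0.02408958,
        1.14099387, -0.08234636]), 'joint_vel': array([ 0.00065708,  0.0001821 , -0.00039139, -0.00109132, -0.00212195,
        0.00036943,  0.00059596]), 'tau': array([ 8.89678518e-05, -5.10317016e+01, -4.62934328e-02, -2.37705159e+01,
        1.08295970e-02,  7.60559138e-03, -2.29332223e-06]), 'ee_pos': array([0.26435017, 0.62045369, 0.23024504]), 'ee_rot': array([ 5.65356279e-04,  8.34266602e-01,  5.51360377e-01, -8.07505989e-04]), 'ft_force': array([-0.20960054, -0.69753272,  0.86277722]), 'wrist_torque': array([-0.01053846,  0.02001682, -0.00756015]), 'gripper_width': 0.08525353035501082}
side [[379.43001854   0.         320.37122894]
 [  0.         379.43001854 188.4931266 ]
 [  0.           0.           1.        ]] [ 2.07858199 -0.43934256  0.22919806] [-0.49498056  0.19259801  0.99761788]
top [[428.40681984   0.         321.02673044]
 [  0.         428.40681984 205.50933975]
 [  0.           0.           1.        ]] [ 2.16573018 -2.21675835  0.07736336] [-0.04640276  0.54368848  1.39280314]
```

View pics/side0.png

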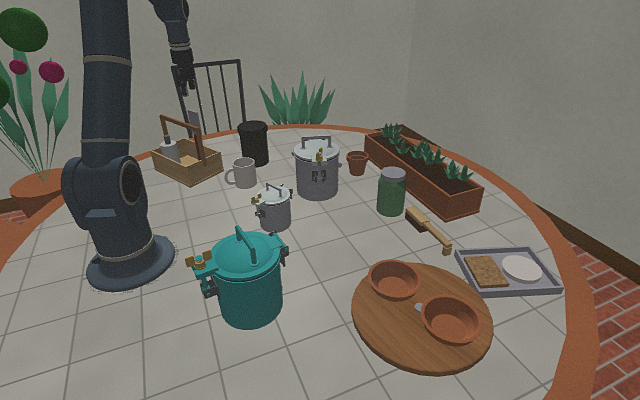

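View pics/top0.png

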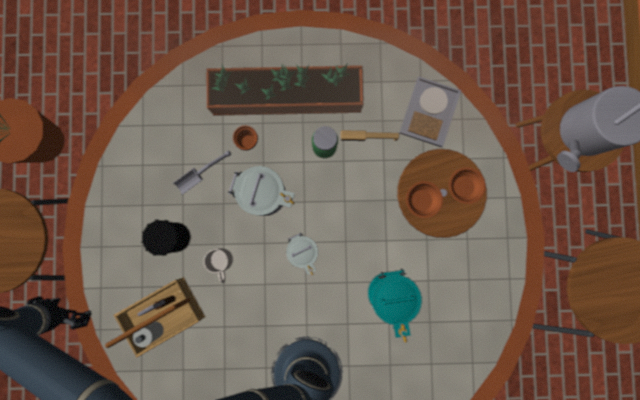

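```bash
python3 - <<'E'
import rig,os;print(rig.__path__)
from rig import robot;print(dir(robot)); print(getattr(robot,'hold_point_z',None))
E
```

```text
Traceback (most recent call last):
AttributeError: module 'rig' has no attribute '__path__'. Did you mean: '__name__'?
```

Three kegs are visible. The turquoise one (top 395,300; side 250,285) is excluded by its colour. The small steel one is at top 302,252 / side 273,208, and the large steel one at top 258,190 / side 317,170. The large steel one fits the description, so I'll enlarge it.

```bash
cat > h.py <<'E'
import numpy as np,cv2,pickle
from scipy.spatial.transform import Rotation as R
def cam(d):
    M=cv2.Rodrigues(np.array(d["rvec"],float))[0];t=np.array(d["tvec"],float).ravel();return M,t,-M.T@t
def ray(d,u,v):
    M,t,c=cam(d);K=d["mtx"];r=M.T@np.array([(u-K[0,2])/K[0,0],(v-K[1,2])/K[1,1],1]);return c,r/np.linalg.norm(r)
def onz(d,u,v,z):
    c,r=ray(d,u,v);return c+r*(z-c[2])/r[2]
def tri(d1,p1,d2,p2):
    A=[];b=[]
    c1,r1=ray(d1,*p1);c2,r2=ray(d2,*p2)
    s=np.linalg.lstsq(np.c_[r1,-r2],c2-c1,rcond=None)[0]
    a=c1+s[0]*r1;e=c2+s[1]*r2;return (a+e)/2,np.linalg.norm(a-e)
def proj(d,P):
    return cv2.projectPoints(np.array(P,float).reshape(-1,3),np.array(d["rvec"],float),np.array(d["tvec"],float),d["mtx"],None)[0].reshape(-1,2)
def load(n): return pickle.load(open(n+".pkl","rb"))
def grab(tag):
    from rig import imaging
    o=[]
    for n in("side","top"):
        d=imaging.get_image(n);pickle.dump(d,open(f"{n}{tag}.pkl","wb"));o.append(d)
    return o
def crop(d,x,y,w,h,s):
    return cv2.resize(d["frame"][y:y+h,x:x+w,::-1],None,fx=s,fy=s,interpolation=cv2.INTER_CUBIC)
E
python3 - <<'E'
from h import *
s,t=load("side0"),load("top0")
print(cam(s)[2],cam(t)[2])
cv2.imwrite("pics/c1.png",np.vstack([crop(s,280,125,80,36,8)*1,crop(s,280,161,80,39,8)*1])[:600])
cv2.imwrite("pics/c2.png",crop(t,220,155,80,70,8))
E
```

```text
[ 0.16279369 -0.89138609  0.67547779] [ 0.45142369 -0.04964188  1.42527306]
```

View pics/c1.png

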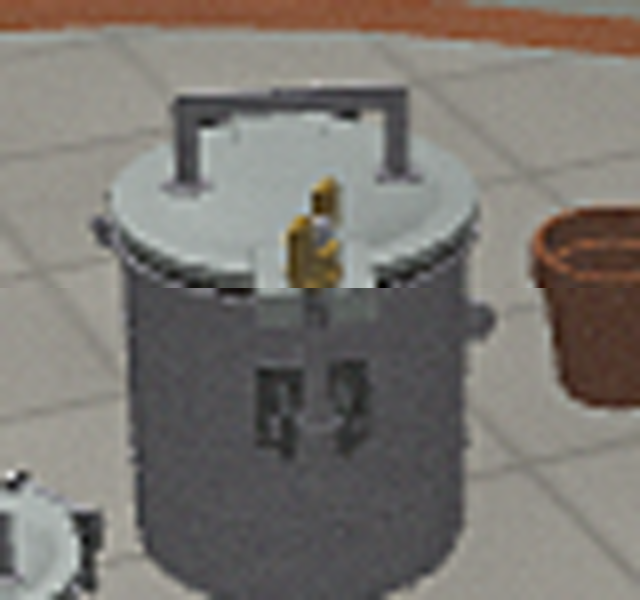

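View pics/c2.png

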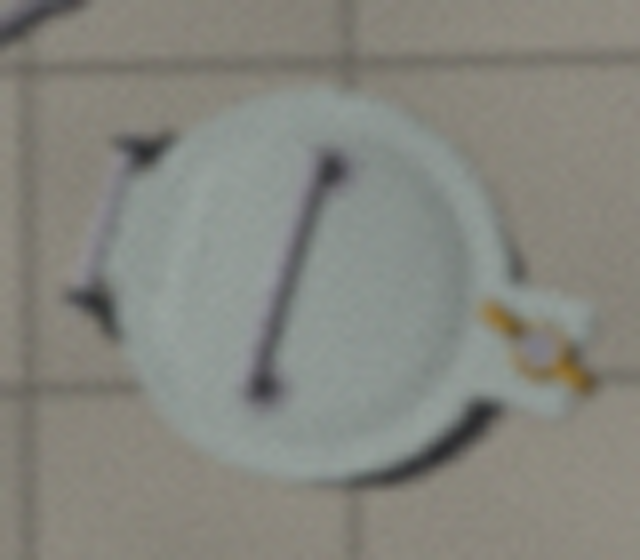

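The crops confirm it. The big steel keg has a grey lid and a brass wing nut (top view bolt end about 287.5,198.4; wing tips 281,193.5 and 294,203). Its handle bar ends are at top (261.2,175.6)/(252.7,203.5) and side (331,136.5)/(302.5,138). Next I'll mask the brass and triangulate.

```bash
cat >> h.py <<'E'
def brass(d,x,y,w,h):
    hsv=cv2.cvtColor(d["frame"],cv2.COLOR_RGB2HSV).astype(int)
    m=(hsv[...,0]>10)&(hsv[...,0]<35)&(hsv[...,1]>110)&(hsv[...,2]>70)
    o=np.zeros_like(m);o[y:y+h,x:x+w]=m[y:y+h,x:x+w];return o
E
python3 - <<'E'
from h import *
s,t=load("side0"),load("top0")
A=tri(s,(330.9,136.5),t,(261.2,175.6));B=tri(s,(302.5,138),t,(252.7,203.5))
print("handle",A,B,np.linalg.norm(A[0]-B[0]))
y=(A[0]-B[0])/np.linalg.norm(A[0]-B[0]); print("yaw of y axis deg",np.degrees(np.arctan2(y[1],y[0])))
mt=brass(t,270,185,35,30); ms=brass(s,310,145,25,25)
ys,xs=np.nonzero(mt);print("top brass",len(xs),xs.mean(),ys.mean(),xs.min(),xs.max(),ys.min(),ys.max(), cv2.minAreaRect(np.c_[xs,ys].astype(np.float32)))
yb,xb=np.nonzero(ms);print("side brass",len(xb),xb.mean(),yb.mean(),xb.min(),xb.max(),yb.min(),yb.max())
print("nut",tri(s,(xb.mean(),yb.mean()),t,(xs.mean(),ys.mean())))
print("bolt end tri",tri(s,(320.3,153.2),t,(287.5,198.4)))
# lid circle (top crop): approx
print(onz(t,287.5,198.4,0.17),[onz(t,*p,0.18) for p in((280.6,193.5),(293.8,203.1))])
# hinge
print("hinge pin ends", onz(t,220+125/8,155+150/8,.15),onz(t,220+92/8,155+298/8,.15))
# lug corners
for p in((600,300),(600,330),(570,412),(500,400),(520,295)): print(onz(t,220+p[0]/8,155+p[1]/8,.152))
# keg base in side: left/right edge of body
E
```

```text
handle (array([0.62390258, 0.11167689, 0.19633242]), np.float64(0.005465000714046471)) (array([0.54134413, 0.13823294, 0.19633791]), np.float64(0.00024216424849056033)) 0.08672439750878917
yaw of y axis deg -17.831095578303916
top brass 13 288.2307692307692 199.07692307692307 281 293 194 202 ((286.76922607421875, 198.3461456298828), (14.42220401763916, 1.9414504766464233), 33.690067291259766)
side brass 44 318.54545454545456 155.29545454545453 316 321 148 160
nut (array([0.55276678, 0.03732179, 0.17908748]), np.float64(0.0005651614017205534))
bolt end tri (array([0.55642944, 0.03820478, 0.18460695]), np.float64(0.003920940405124199))
[0.55581598 0.03996241 0.17      ] [array([0.56978297, 0.05909735, 0.18      ]), array([0.54082946, 0.02116139, 0.18      ])]
hinge pin ends [0.63508911 0.19525877 0.15      ] [0.57974683 0.20814767 0.15      ]
[0.57445254 0.01856231 0.152     ]
[0.56322795 0.0187815  0.152     ]
[0.53287048 0.03053627 0.152     ]
[0.53794658 0.05648623 0.152     ]
[0.57700903 0.04834133 0.152     ]
```

```bash
python3 - <<'E'
from h import *
from rig import imaging
for n in("side","top"):
    fs=[];
    for i in range(8): d=imaging.get_image(n);fs.append(d["frame"].astype(float))
    d["frame"]=np.clip(np.mean(fs,0),0,255).astype(np.uint8);pickle.dump(d,open(n+"1.pkl","wb"))
s,t=load("side1"),load("top1")
def grid(im,x0,y0,k):
    for i in range(0,im.shape[1]//k,5): cv2.putText(im,str(x0+i),(i*k,10),0,.35,(0,0,255),1);cv2.line(im,(i*k,12),(i*k,18),(0,0,255),1)
    for i in range(0,im.shape[0]//k,5): cv2.putText(im,str(y0+i),(0,i*k+4),0,.35,(255,0,0),1);cv2.line(im,(24,i*k),(30,i*k),(255,0,0),1)
    return im
cv2.imwrite("pics/d1.png",grid(crop(s,292,130,55,45,14),292,130,14)[:600])
cv2.imwrite("pics/d2.png",grid(crop(t,226,162,72,54,11),226,162,11)[:600])
E
```

```text
(no output)
```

View pics/d1.png

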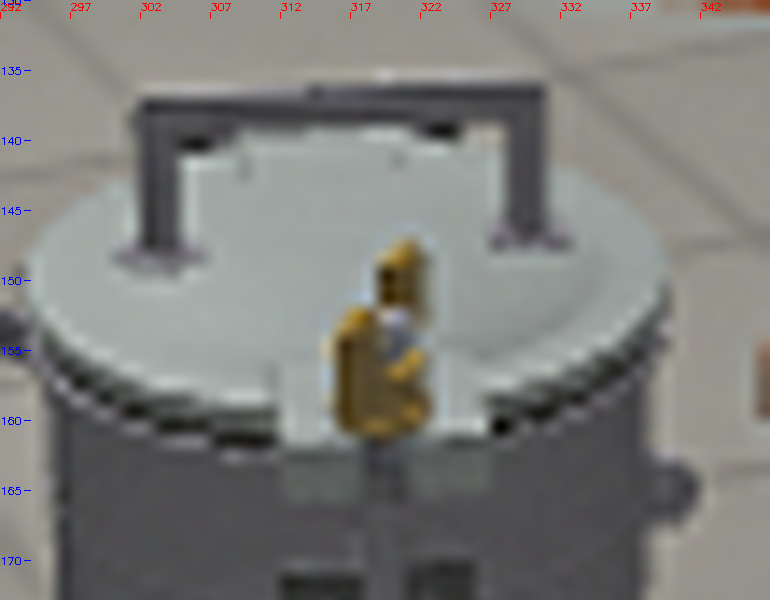

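View pics/d2.png

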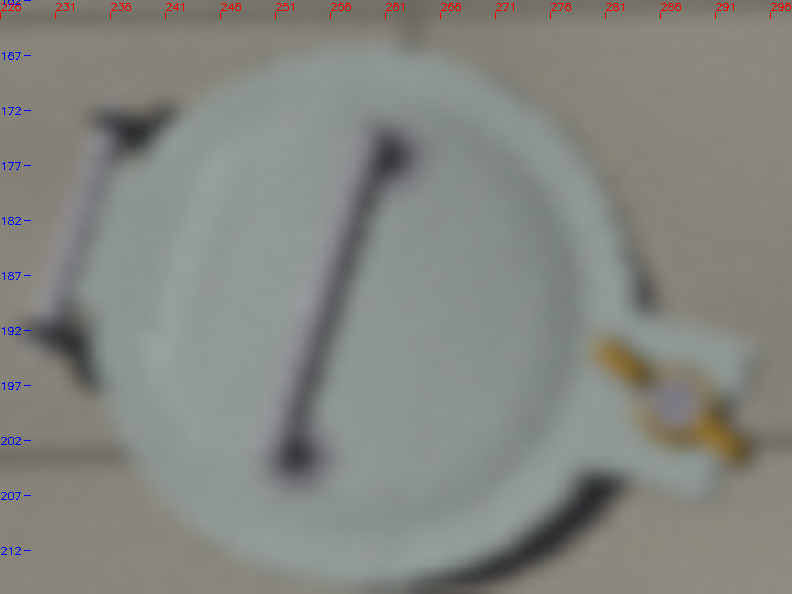

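```bash
cat > fit.py <<'E'
from h import *
from scipy.optimize import least_squares
s,t=load("side1"),load("top1")
S=[("hR",329.15,136.7),("hL",302.96,137.5),("wf",320.5,147.2),("wn",316.9,152.2),("be",319.75,152.7),("lL",311.5,161.2),("lR",326.5,160.8)]
T=[("hR",260.4,175.2),("hL",251.6,202.9),("lR",293.9,193.3),("lL",290.3,207.0),("be",286.9,197.9),("wf",280.7,192.9),("wn",292.8,202.5),("hg",233.0,181.7)]
def pts(p):
    x,y,a,lz,ph=p[:5]
    ux=np.array([np.cos(a),np.sin(a),0]);uy=np.array([-np.sin(a),np.cos(a),0]);uz=np.array([0,0,1.])
    o=np.array([x,y,lz]);f=lambda X,Y,Z:o+X*ux+Y*uy+Z*uz
    w=np.array([np.cos(ph),np.sin(ph),0])
    return dict(hR=f(.095,-.0425,.030),hL=f(.095,.0425,.030),lL=f(-.0145,.022,0),lR=f(-.0145,-.022,0),be=f(0,0,.022),
      wf=f(0,0,.029)+.022*w,wn=f(0,0,.029)-.022*w,hg=f(.17,0,-.01))
def res(p):
    P=pts(p);r=[]
    for d,L in((s,S),(t,T)):
        r.append(proj(d,[P[l[0]] for l in L])-np.array([l[1:] for l in L]))
    return np.vstack(r).ravel()
r=least_squares(res,[.555,.037,1.26,.16,.92],loss="soft_l1")
print(r.x,np.degrees(r.x[[2,4]]))
for l,e in zip(S+T,res(r.x).reshape(-1,2)): print(l[0],e.round(2))
# separate cams
E
python3 fit.py
```

```text
[0.55497014 0.04011523 1.25141428 0.16527961 0.89592916] [71.70075656 51.3329595 ]
hR [ 0.54 -0.49]
hL [-0.19  0.01]
wf [ 0.34 -0.19]
wn [-0.05  1.11]
be [-0.84 -0.44]
lL [0.49 0.36]
lR [ 0.39 -0.03]
hR [-0.64 -0.82]
hL [-0.73 -0.45]
lR [ 0.57 -0.16]
lL [-0.24  0.37]
be [0.12 0.31]
wf [0.09 0.5 ]
wn [0.09 0.13]
hg [0.27 0.77]
```

```bash
cat >> h.py <<'E'
def delta(target,yaw=None):
    """shift in present tool axes to world target; turn about tool z to give tool-x yaw (deg)"""
    from rig import readout
    s=readout.read_state();q=s["ee_rot"];M=R.from_quat([q[1],q[2],q[3],q[0]]).as_matrix()
    print("t",s["time_s"].__round__(2),"pos",s["ee_pos"].round(4),"tool x yaw",np.degrees(np.arctan2(M[1,0],M[0,0])).round(2),"tilt z",M[:,2].round(4),"F",s["ft_force"].round(2),"T",s["wrist_torque"].round(3),"w",round(s["gripper_width"],4),"q",s["joint_pos"].round(2))
    if target is not None: print("shift",(M.T@(np.array(target)-s["ee_pos"])).round(4))
    if yaw is not None:
        des=np.array([[np.cos(np.radians(yaw)),np.sin(np.radians(yaw)),0],[np.sin(np.radians(yaw)),-np.cos(np.radians(yaw)),0],[0,0,-1]])
        print("turn",np.degrees(R.from_matrix(M.T@des).as_rotvec()).round(2))
E
python3 -c "
from h import *
delta([.555,.04,.32],-30)"
```

```text
t 0.9 pos [0.2646 0.621  0.2314] tool x yaw 66.92 tilt z [-0.e+00  1.e-04 -1.e+00] F [ 0.12 -0.12 -0.91] T [-0.044 -0.05   0.   ] w 0.0855 q [-1.2   0.47 -0.05  1.53  0.02  1.14 -0.08]
shift [-0.4206  0.4949 -0.0887]
turn [-1.000e-02 -0.000e+00  9.692e+01]
```

{"name": "arm_command", "arguments": {"steps": [[0, 0, -0.05, 0, 0, 0, 0], [0, 0, -0.09, 0, 0, 0, 0], [-0.03, 0.036, -0.09, 0, 0, 8, 0], [-0.06, 0.072, -0.09, 0, 0, 16, 0], [-0.09, 0.107, -0.09, 0, 0, 24, 0], [-0.12, 0.143, -0.09, 0, 0, 32, 0], [-0.15, 0.178, -0.09, 0, 0, 40, 0], [-0.18, 0.214, -0.09, 0, 0, 48, 0], [-0.21, 0.25, -0.09, 0, 0, 56, 0], [-0.24, 0.285, -0.09, 0, 0, 64, 0], [-0.27, 0.32, -0.09, 0, 0, 72, 0], [-0.3, 0.355, -0.09, 0, 0, 80, 0], [-0.33, 0.39, -0.09, 0, 0, 88, 0], [-0.36, 0.425, -0.09, 0, 0, 96, 0], [-0.39, 0.46, -0.09, 0, 0, 97, 0], [-0.4206, 0.4949, -0.09, 0, 0, 97, 0], [-0.4206, 0.4949, -0.09, 0, 0, 97, 0]]}}

```text
time_s: 2.6
ee_pos: [0.5566, 0.0321, 0.3219]
ee_rot: [0.002, 0.964, -0.265, 0.002]
ft_force: [-0.9, -0.4, 0.3]
gripper_width: 0.0853
```

```bash
python3 -c "
from h import *
delta([.555,.04,.25],-128.7)"
```

```text
t 2.6 pos [0.5566 0.0321 0.3219] tool x yaw -30.76 tilt z [ 0.0022 -0.0038 -1.    ] F [-0.87 -0.38  0.32] T [-0.002  0.019 -0.015] w 0.0853 q [-0.58  0.22  0.54  1.72 -0.11  1.24 -0.55]
shift [-0.0057 -0.0061  0.0719]
turn [-0.1  -0.27 97.94]
```

{"name": "arm_command", "arguments": {"steps": [[-0.0057, -0.006, 0.01, 0, 0, 8, 0], [-0.0057, -0.006, 0.02, 0, 0, 16, 0], [-0.0057, -0.006, 0.03, 0, 0, 24, 0], [-0.0057, -0.006, 0.04, 0, 0, 32, 0], [-0.0057, -0.006, 0.05, 0, 0, 40, 0], [-0.0057, -0.006, 0.06, 0, 0, 48, 0], [-0.0057, -0.006, 0.072, 0, 0, 56, 0], [-0.0057, -0.006, 0.072, 0, 0, 64, 0], [-0.0057, -0.006, 0.072, 0, 0, 72, 0], [-0.0057, -0.006, 0.072, 0, 0, 80, 0], [-0.0057, -0.006, 0.072, 0, 0, 88, 0], [-0.0057, -0.006, 0.072, 0, 0, 96, 0], [-0.0057, -0.006, 0.072, 0, 0, 98, 0], [-0.0057, -0.006, 0.072, 0, 0, 98, 0]]}}

```text
time_s: 4.0
ee_pos: [0.5529, 0.0488, 0.2493]
ee_rot: [0.0, -0.438, 0.899, 0.0]
ft_force: [0.5, 0.6, 0.9]
gripper_width: 0.0853
```

```bash
python3 - <<'E'
from h import *
delta([.555,.04,.172],-128.7)
s,t=grab("2")
im=np.vstack([crop(s,285,100,80,75,7)]);cv2.imwrite("pics/e1.png",im)
cv2.imwrite("pics/e2.png",crop(t,245,160,75,65,9))
E
```

```text
t 4.0 pos [0.5529 0.0488 0.2493] tool x yaw -128.02 tilt z [-1.e-04  2.e-04 -1.e+00] F [0.49 0.6  0.91] T [ 0.013 -0.006  0.046] w 0.0853 q [-0.82  0.32  0.83  1.83 -0.26  1.1  -2.12]
shift [ 0.0057 -0.0071  0.0773]
turn [0.01 0.01 0.68]
```

View pics/e1.png

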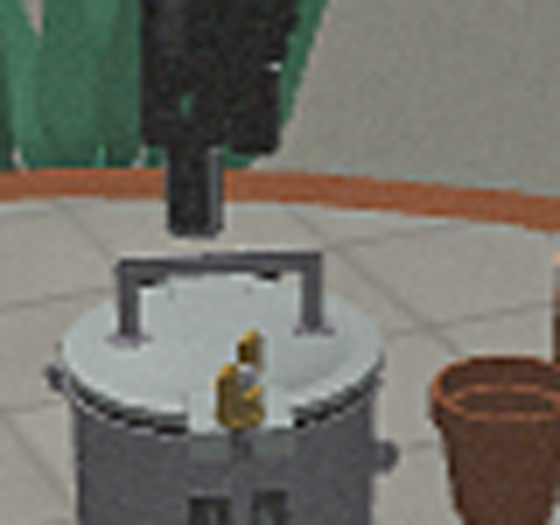

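View pics/e2.png

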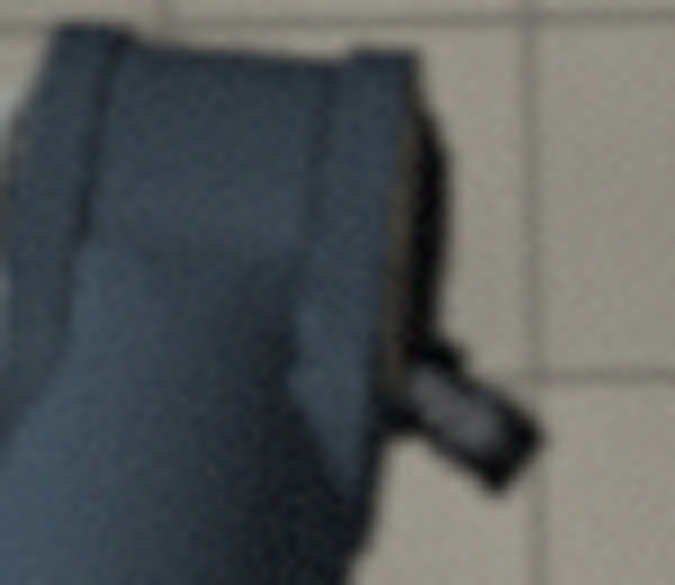

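```bash
python3 - <<'E'
from h import *
s,t=load("side2"),load("top2")
c=np.array([.5529,.0488,.2493+.013]);a=np.radians(-128.0);x=np.array([np.cos(a),np.sin(a),0]);y=np.array([-x[1],x[0],0])
for sg in(1,-1):
    print([proj(s,c+sg*x*.050+k*y*.011)[0].round(1) for k in(-1,1)])
    print("top",[proj(t,c+sg*x*r+k*y*.011)[0].round(1) for k in(-1,1) for r in (.0427,.057)])
E
```

```text
[array([308.1, 133.9]), array([315.8, 134.6])]
top [array([291.9, 209.4]), array([296.1, 212.5]), array([296.8, 202.9]), array([301., 206.])]
[array([317.4, 120.9]), array([324.6, 121.5])]
top [array([266.8, 190.7]), array([262.7, 187.6]), array([271.7, 184.2]), array([267.5, 181.1])]
```

```bash
python3 - <<'E'
from h import *
delta([.554,.04,.205],-128.7)
E
```

```text
t 4.1 pos [0.553  0.0486 0.2493] tool x yaw -127.99 tilt z [-0.e+00  4.e-04 -1.e+00] F [ 1.52 -0.53  0.13] T [-0.02  -0.013 -0.045] w 0.0856 q [-0.81  0.32  0.83  1.83 -0.26  1.1  -2.12]
shift [ 0.0062 -0.0061  0.0443]
turn [0.01 0.02 0.71]
```

{"name": "arm_command", "arguments": {"steps": [[0.0031, -0.003, 0.01, 0, 0, 0.7, 0], [0.0062, -0.0061, 0.02, 0, 0, 0.7, 0], [0.0062, -0.0061, 0.032, 0, 0, 0.7, 0.1], [0.0062, -0.0061, 0.044, 0, 0, 0.7, 0.2], [0.0062, -0.0061, 0.044, 0, 0, 0.7, 0.2], [0.0062, -0.0061, 0.044, 0, 0, 0.7, 0.2], [0.0062, -0.0061, 0.044, 0, 0, 0.7, 0.2]]}}

```text
time_s: 4.8
ee_pos: [0.5544, 0.0395, 0.2056]
ee_rot: [0.0, -0.432, 0.902, -0.0]
ft_force: [-0.6, 0.4, 0.2]
gripper_width: 0.0683
```

```bash
python3 - <<'E'
from h import *
delta([.554,.04,.172],-128.7)
s,t=grab("3")
im=np.vstack([crop(s,285,105,80,75,8)]);cv2.imwrite("pics/f1.png",im)
E
```

```text
t 4.8 pos [0.5544 0.0395 0.2056] tool x yaw -128.77 tilt z [ 8.e-04  1.e-04 -1.e+00] F [-0.56  0.37  0.22] T [ 0.026 -0.031 -0.016] w 0.0683 q [-0.77  0.37  0.81  1.88 -0.32  1.01 -2.08]
shift [-0.0001  0.0007  0.0336]
turn [-0.03  0.03 -0.07]
```

View pics/f1.png

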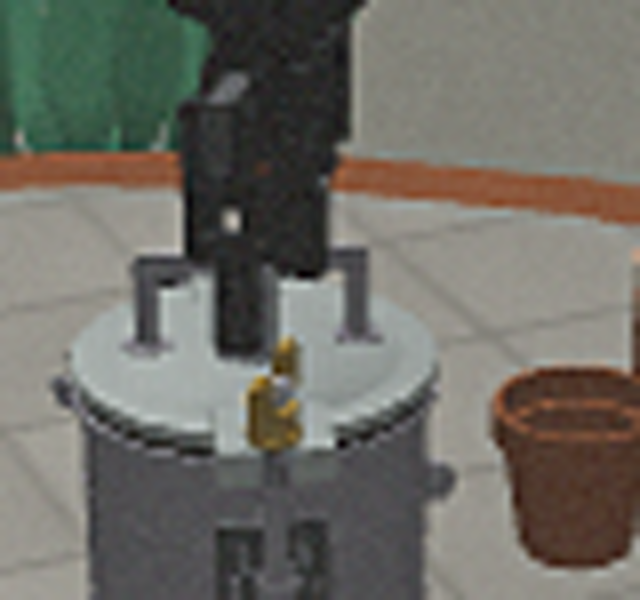

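```bash
python3 - <<'E'
from h import *
s=load("side3")
c=np.array([.5544,.0395,.2056+.010]);a=np.radians(-128.77);x=np.array([np.cos(a),np.sin(a),0]);y=np.array([-x[1],x[0],0])
print("finger", [proj(s,c+x*r)[0].round(1) for r in(.034,.041,.048)])
n=np.array([.5544,.0395,.194])
print("near wing top",proj(s,n+x*.022)[0],"far",proj(s,n-x*.022)[0], "bolt",proj(s,n-[0,0,.007])[0])
print("mm per px", [(proj(s,n+d)[0]-proj(s,n)[0]).round(2) for d in np.eye(3)*.01])
print("finger obs",285+246/8-.5,105+355/8-.5)
E
```

```text
finger [array([315.4, 148.4]), array([314.8, 149.5]), array([314.1, 150.5])]
near wing top [316.73944731 153.51369137] far [320.75636647 147.20690454] bolt [318.8172365  152.46630067]
mm per px [array([ 3.12, -0.62]), array([-1.34, -1.33]), array([-0.05, -3.11])]
finger obs 315.25 148.875
```

{"name": "arm_command", "arguments": {"steps": [[0, 0, 0.008, 0, 0, 0, 0.2], [0, 0, 0.016, 0, 0, 0, 0.2], [0, 0, 0.024, 0, 0, 0, 0.2], [0, 0, 0.03, 0, 0, 0, 0.2], [0, 0, 0.033, 0, 0, 0, 0.25], [0, 0, 0.033, 0, 0, 0, 0.28], [0, 0, 0.033, 0, 0, 0, 0.28], [0, 0, 0.033, 0, 0, 0, 0.3], [0, 0, 0.033, 0, 0, 0, 0.3]]}}

```text
time_s: 5.8
ee_pos: [0.5542, 0.0395, 0.1726]
ee_rot: [0.0, -0.432, 0.902, 0.0]
ft_force: [0.3, -0.0, 1.1]
gripper_width: 0.0598
```

```bash
python3 - <<'E'
from h import *
delta([.554,.04,.172],-128.7)
s,t=grab("4")
cv2.imwrite("pics/g1.png",crop(s,290,115,60,60,10))
E
```

```text
t 5.8 pos [0.5542 0.0395 0.1726] tool x yaw -128.78 tilt z [ 6.e-04  3.e-04 -1.e+00] F [ 0.33 -0.05  1.1 ] T [-0.04  -0.018 -0.048] w 0.0598 q [-0.75  0.41  0.78  1.92 -0.36  0.95 -2.04]
shift [-0.0003  0.0005  0.0006]
turn [-0.02  0.03 -0.08]
```

View pics/g1.png

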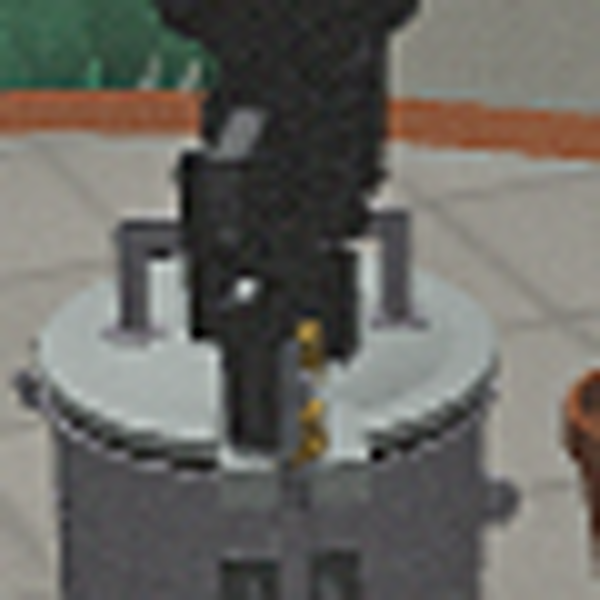

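{"name": "arm_command", "arguments": {"steps": [[0, 0, 0, 0, 0, 0, 0.33], [0, 0, 0, 0, 0, 0, 0.35], [0, 0, 0, 0, 0, 0, 0.37], [0, 0, 0, 0, 0, 0, 0.37]]}}

```text
time_s: 6.3
ee_pos: [0.554, 0.0395, 0.1723]
ee_rot: [0.0, -0.432, 0.902, 0.0]
ft_force: [-0.1, -0.2, -0.3]
gripper_width: 0.0539
```

{"name": "arm_command", "arguments": {"steps": [[0, 0, 0, 0, 0, 0, 0.39], [0, 0, 0, 0, 0, 0, 0.39]]}}

```text
time_s: 6.5
ee_pos: [0.5543, 0.0398, 0.1724]
ee_rot: [0.0, -0.432, 0.902, 0.0]
ft_force: [0.4, 1.7, -0.2]
gripper_width: 0.0523
```

{"name": "arm_command", "arguments": {"steps": [[0, 0, 0, 0, 0, 0, 0.41], [0, 0, 0, 0, 0, 0, 0.41]]}}

```text
time_s: 6.7
ee_pos: [0.5546, 0.04, 0.1726]
ee_rot: [0.001, -0.432, 0.902, 0.0]
ft_force: [1.5, 1.7, 1.0]
gripper_width: 0.0504
```

{"name": "arm_command", "arguments": {"steps": [[-0.0008, 0, 0, 0, 0, 0, 0.41], [-0.0008, 0, 0, 0, 0, 0, 0.41], [-0.0008, 0, 0, 0, 0, 0, 0.42], [-0.0008, 0, 0, 0, 0, 0, 0.42]]}}

```text
time_s: 7.1
ee_pos: [0.5546, 0.0401, 0.1724]
ee_rot: [0.0, -0.432, 0.902, 0.0]
ft_force: [1.8, 0.6, 1.8]
gripper_width: 0.0497
```

{"name": "arm_command", "arguments": {"steps": [[0, 0, 0, 0, 0, 0, 0.5], [0, 0, 0, 0, 0, 0, 0.5]]}}

```text
time_s: 7.3
ee_pos: [0.5547, 0.04, 0.1727]
ee_rot: [0.0, -0.432, 0.902, 0.0]
ft_force: [0.6, 0.9, 5.3]
gripper_width: 0.0482
```

{"name": "arm_command", "arguments": {"steps": [[0, 0, -0.0003, 0, 0, 0, 0.6], [0, 0, -0.0006, 0, 0, -3, 0.6], [0, 0, -0.0007, 0, 0, -6, 0.6], [0, 0, -0.0008, 0, 0, -9, 0.6], [0, 0, -0.0008, 0, 0, -12, 0.6]]}}

```text
time_s: 7.8
ee_pos: [0.5547, 0.0401, 0.173]
ee_rot: [0.0, -0.525, 0.851, -0.0]
ft_force: [0.4, 1.4, 2.7]
gripper_width: 0.0485
```

```bash
python3 - <<'E'
from h import *
delta(None)
s,t=grab("5")
cv2.imwrite("pics/i1.png",crop(s,290,115,60,60,10))
E
```

```text
t 7.8 pos [0.5547 0.0401 0.173 ] tool x yaw -116.67 tilt z [ 4.e-04  1.e-04 -1.e+00] F [0.43 1.36 2.66] T [ 0.315 -0.27  -0.003] w 0.0485 q [-0.71  0.4   0.73  1.91 -0.33  0.95 -1.86]
```

View pics/i1.png

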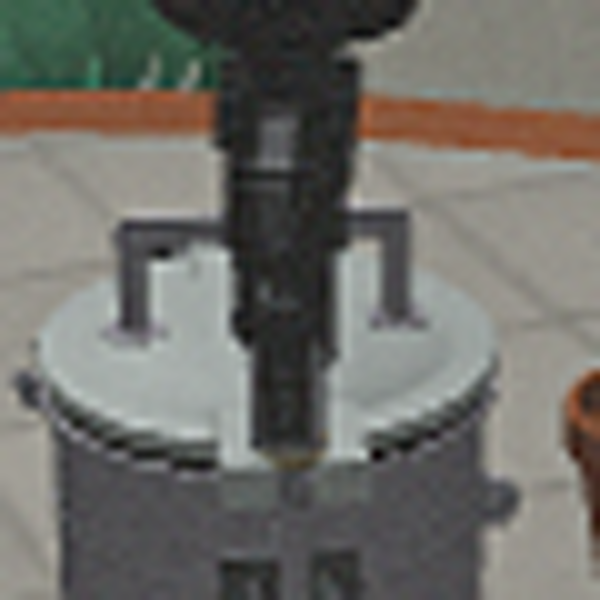

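{"name": "arm_command", "arguments": {"steps": [[0, 0, -0.0001, 0, 0, -5, 0.6], [0, 0, -0.0003, 0, 0, -10, 0.6], [0, 0, -0.0004, 0, 0, -15, 0.6], [0, 0, -0.0005, 0, 0, -20, 0.6]]}}

```text
time_s: 8.3
ee_pos: [0.5547, 0.0403, 0.1735]
ee_rot: [0.0, -0.665, 0.747, -0.0]
ft_force: [1.0, 1.4, 0.8]
gripper_width: 0.0486
```

```bash
python3 -c "
from h import *
delta(None)"
```

```text
t 8.3 pos [0.5547 0.0403 0.1735] tool x yaw -96.65 tilt z [ 4.e-04  1.e-04 -1.e+00] F [1.05 1.38 0.8 ] T [ 0.417 -0.325 -0.046] w 0.0486 q [-0.65  0.38  0.64  1.91 -0.28  0.94 -1.56]
```

{"name": "arm_command", "arguments": {"steps": [[0, 0, -0.0001, 0, 0, -5, 0.6], [0, 0, -0.0003, 0, 0, -10, 0.6], [0, 0, -0.0004, 0, 0, -15, 0.6], [0, 0, -0.0005, 0, 0, -20, 0.6]]}}

```text
time_s: 8.7
ee_pos: [0.5546, 0.0403, 0.1739]
ee_rot: [-0.0, 0.785, -0.62, 0.0]
ft_force: [1.0, 2.0, 2.4]
gripper_width: 0.0485
```

```bash
python3 -c "
from h import *
delta(None)"
```

```text
t 8.7 pos [0.5546 0.0403 0.1739] tool x yaw -76.64 tilt z [ 2.e-04  2.e-04 -1.e+00] F [0.95 2.03 2.4 ] T [ 0.391 -0.287 -0.036] w 0.0485 q [-0.59  0.37  0.56  1.91 -0.24  0.93 -1.25]
```

{"name": "arm_command", "arguments": {"steps": [[-0.0006, -0.0005, -0.0001, 0, 0, -4, 0.6], [-0.0006, -0.0005, -0.0002, 0, 0, -8, 0.6]]}}

```text
time_s: 8.9
ee_pos: [0.5548, 0.0406, 0.1741]
ee_rot: [0.0, 0.826, -0.564, -0.0]
ft_force: [0.5, 1.2, 1.7]
gripper_width: 0.0481
```

```bash
python3 -c "
from h import *
delta(None)
from rig import readout
print([readout.read_state()['wrist_torque'].round(3) for i in range(4)])"
```

```text
t 8.9 pos [0.5548 0.0406 0.1741] tool x yaw -68.69 tilt z [-4.e-04 -3.e-04 -1.e+00] F [0.47 1.18 1.75] T [ 0.176 -0.168 -0.033] w 0.0481 q [-0.56  0.36  0.53  1.91 -0.22  0.93 -1.13]
[array([ 0.176, -0.168, -0.033]), array([ 0.176, -0.168, -0.033]), array([ 0.176, -0.168, -0.033]), array([ 0.176, -0.168, -0.033])]
```

{"name": "arm_command", "arguments": {"steps": [[0, 0, -0.0001, 0, 0, -4, 0.6], [0, 0, -0.0002, 0, 0, -8, 0.6]]}}

```text
time_s: 9.1
ee_pos: [0.5547, 0.0406, 0.1743]
ee_rot: [0.0, 0.863, -0.505, -0.0]
ft_force: [1.3, 0.7, 2.7]
gripper_width: 0.048
```

```bash
python3 -c "
from h import *
delta(None)"
```

```text
t 9.1 pos [0.5547 0.0406 0.1743] tool x yaw -60.69 tilt z [-4.e-04 -3.e-04 -1.e+00] F [1.31 0.7  2.7 ] T [ 0.206 -0.176 -0.009] w 0.048 q [-0.54  0.36  0.49  1.9  -0.21  0.93 -1.  ]
```

{"name": "arm_command", "arguments": {"steps": [[0, 0, -0.0001, 0, 0, -4, 0.6], [0, 0, -0.0002, 0, 0, -8, 0.6]]}}

```text
time_s: 9.3
ee_pos: [0.5547, 0.0406, 0.1744]
ee_rot: [0.0, 0.896, -0.444, -0.0]
ft_force: [0.7, 0.7, 2.9]
gripper_width: 0.0487
```

```bash
python3 -c "
from h import *
delta(None)"
```

```text
t 9.3 pos [0.5547 0.0406 0.1744] tool x yaw -52.7 tilt z [-5.e-04 -3.e-04 -1.e+00] F [0.69 0.67 2.92] T [ 0.195 -0.139 -0.076] w 0.0487 q [-0.51  0.35  0.46  1.9  -0.19  0.93 -0.88]
```

{"name": "arm_command", "arguments": {"steps": [[0, 0, -0.0001, 0, 0, -4, 0.6], [0, 0, -0.0002, 0, 0, -8, 0.6]]}}

```text
time_s: 9.5
ee_pos: [0.5547, 0.0407, 0.1746]
ee_rot: [0.0, 0.925, -0.38, -0.0]
ft_force: [0.6, 1.1, 1.9]
gripper_width: 0.0482
```

```bash
python3 -c "
from h import *
delta(None)"
```

```text
t 9.5 pos [0.5547 0.0407 0.1746] tool x yaw -44.69 tilt z [-5.e-04 -3.e-04 -1.e+00] F [0.6  1.08 1.86] T [ 0.177 -0.2   -0.01 ] w 0.0482 q [-0.49  0.35  0.43  1.9  -0.18  0.93 -0.75]
```

```bash
cat > lug.py <<'E'
import sys
from h import *
from rig import imaging
n=sys.argv[1];fs=[]
for i in range(8): d=imaging.get_image("side");fs.append(d["frame"].astype(float))
m=np.mean(fs,0);np.save("avg"+n+".npy",m);d["frame"]=np.clip(m,0,255).astype(np.uint8);pickle.dump(d,open("side"+n+".pkl","wb"))
E
cat > cmp.py <<'E'
import sys
from h import *
a=load("side1")["frame"].mean(2);b=load("side"+sys.argv[1])["frame"].mean(2)
def sh(y0,y1,x0,x1):
    A=a[y0:y1,x0:x1].astype(np.float32);B=b[y0:y1,x0:x1].astype(np.float32)
    # lucas-kanade vertical+horizontal shift w/ gain
    gy,gx=np.gradient(A);M=np.c_[-gx.ravel(),-gy.ravel(),A.ravel(),np.ones(A.size)]
    p=np.linalg.lstsq(M,B.ravel(),rcond=None)[0];return p[:2].round(3)
for nm,r in dict(lugL=(157,168,309,315),lugR=(157,168,323,328),lidRimL=(152,166,298,308),lidRimR=(152,164,329,338),bodybr=(168,182,308,330),handleL=(134,150,299,306),base=(180,205,290,345)).items(): print(nm,sh(*r))
E
python3 lug.py 6; python3 cmp.py 6
python3 -c "
from h import *
cv2.imwrite('pics/j1.png',crop(load('side6'),292,130,55,45,12))"
```

```text
lugL [0.013 0.018]
lugR [ 0.087 -0.097]
lidRimL [-0.006  0.031]
lidRimR [0.005 0.365]
bodybr [-0.011 -0.017]
handleL [-0.186 -0.508]
base [ 0.003 -0.002]
```

View pics/j1.png

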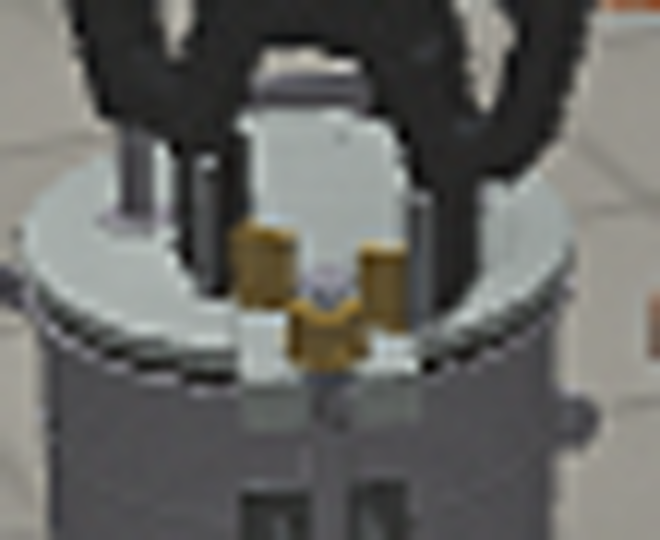

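```bash
python3 - <<'E'
from h import *
a=load("side1")["frame"].mean(2);b=load("side6")["frame"].mean(2)
for c in((311,314),(323,327),(300,308),(330,337)):
    print(c);print(a[150:170,c[0]:c[1]].mean(1).round().astype(int));print(b[150:170,c[0]:c[1]].mean(1).round().astype(int))
A=load("side1")["frame"].astype(int);B=load("side6")["frame"].astype(int)
for u in(317,318,319,320):
    print(u,[tuple(x) for x in A[157:165,u]]);print(u,[tuple(x) for x in B[157:165,u]])
E
```

```text
(311, 314)
[164 165 165 165 164 159 159 158 160 144 151 117  92  87  88  87  78  80
  79  80]
[ 68  72  67  66  71 104 173 163 163 146 153 118  95  88  90  89  79  80
  81  81]
(323, 327)
[156 154 153 151 143 151 164 165 155 163 176  88  90  93  94  84  78  78
  80  84]
[132  65  68  69  69  68  64  92 171 161 178  96  90  94  96  86  79  80
  81  85]
(300, 308)
[173 170 170 169 167 167 170 154 102  70  66  88  77  77  78  79  79  79
  79  78]
[148 156 165 174 171 170 173 157 106  72  66  90  78  79  79  79  79  80
  80  79]
(330, 337)
[150 149 150 154 155 133 102  80  69  69  77  75  76  76  77  77  76  77
  77  76]
[120 119 121 135 142 131 113  81  69  70  79  76  77  77  78  78  78  78
  78  78]
317 [(np.int64(88), np.int64(76), np.int64(45)), (np.int64(87), np.int64(74), np.int64(44)), (np.int64(85), np.int64(72), np.int64(39)), (np.int64(89), np.int64(72), np.int64(38)), (np.int64(102), np.int64(104), np.int64(96)), (np.int64(82), np.int64(86), np.int64(87)), (np.int64(85), np.int64(88), np.int64(87)), (np.int64(85), np.int64(88), np.int64(88))]
317 [(np.int64(84), np.int64(70),
[... 1770 characters left out ...]
(82), np.int64(67), np.int64(39)), (np.int64(87), np.int64(75), np.int64(45)), (np.int64(98), np.int64(81), np.int64(47)), (np.int64(88), np.int64(74), np.int64(40)), (np.int64(79), np.int64(78), np.int64(76)), (np.int64(76), np.int64(77), np.int64(81)), (np.int64(62), np.int64(64), np.int64(65)), (np.int64(65), np.int64(64), np.int64(66))]
320 [(np.int64(85), np.int64(71), np.int64(44)), (np.int64(90), np.int64(76), np.int64(45)), (np.int64(115), np.int64(95), np.int64(52)), (np.int64(97), np.int64(83), np.int64(50)), (np.int64(56), np.int64(59), np.int64(64)), (np.int64(82), np.int64(81), np.int64(86)), (np.int64(79), np.int64(79), np.int64(84)), (np.int64(71), np.int64(71), np.int64(73))]
```

{"name": "arm_command", "arguments": {"steps": [[0, 0, -0.0001, 0, 0, -6, 0.6], [0, 0, -0.0003, 0, 0, -12, 0.6], [0, 0, -0.0004, 0, 0, -18, 0.6], [0, 0, -0.0005, 0, 0, -24, 0.6], [0, 0, -0.0007, 0, 0, -30, 0.6], [0, 0, -0.0008, 0, 0, -36, 0.6], [0, 0, -0.0009, 0, 0, -42, 0.6], [0, 0, -0.0011, 0, 0, -48, 0.6]]}}

```text
time_s: 10.7
ee_pos: [0.5546, 0.0413, 0.1757]
ee_rot: [-0.0, 1.0, 0.03, -0.0]
ft_force: [-0.4, 0.5, -0.4]
gripper_width: 0.0481
```

{"name": "arm_command", "arguments": {"steps": [[0, 0, -0.0001, 0, 0, -4, 0.6], [0, 0, -0.0002, 0, 0, -8, 0.6], [0, 0, -0.0002, 0, 0, -10, 0.6], [0, 0, -0.0002, 0, 0, -10, 0.6]]}}

```text
time_s: 11.1
ee_pos: [0.5546, 0.0414, 0.1759]
ee_rot: [-0.0, 0.993, 0.115, -0.0]
ft_force: [-0.0, 2.5, -0.1]
gripper_width: 0.0482
```

```bash
python3 lug.py 7; python3 cmp.py 7
python3 - <<'E'
from h import *
delta(None)
B=load('side7');b=B["frame"].mean(2)
cv2.imwrite('pics/k1.png',crop(B,292,130,55,45,12))
for c in((311,314),(323,327),(300,308),(330,337)): print(b[150:170,c[0]:c[1]].mean(1).round().astype(int))
E
```

```text
lugL [0.015 0.356]
lugR [-0.025  0.084]
lidRimL [0.001 0.051]
lidRimR [0.031 0.003]
bodybr [-0.007 -0.003]
handleL [ 0.254 -0.53 ]
base [-0.001  0.   ]
t 11.5 pos [0.5545 0.0411 0.176 ] tool x yaw 13.22 tilt z [-8.e-04  4.e-04 -1.e+00] F [-2.07  2.9  -0.49] T [ 0.759 -0.096  0.033] w 0.0481 q [-0.32  0.33  0.22  1.89 -0.09  0.93  0.17]
[ 67  68  74  68  69  67  61  66 144 151 154 118  94  87  89  89  79  80
  80  82]
[ 64  64  58  76 110 161 169 168 158 158 177  95  91  93  96  86  79  79
  81  83]
[163 159 159 158 162 172 174 157 106  71  65  90  78  78  80  79  79  79
  80  79]
[151 152 153 157 157 136 109  81  68  69  78  76  77  77  77  77  77  78
  77  78]
```

View pics/k1.png

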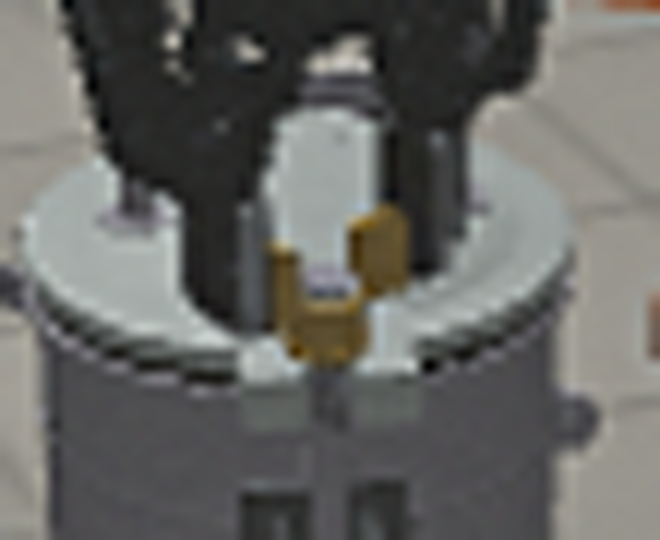

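{"name": "arm_command", "arguments": {"steps": [[0.0002, -0.001, -0.0001, 0, 0, -4, 0.6], [0.0002, -0.001, -0.0002, 0, 0, -7, 0.6], [0.0002, -0.001, -0.0002, 0, 0, -7, 0.6]]}}

```text
time_s: 11.8
ee_pos: [0.5546, 0.0418, 0.1761]
ee_rot: [-0.0, 0.984, 0.175, -0.0]
ft_force: [0.1, 1.7, -1.6]
gripper_width: 0.048
```

```bash
python3 -c "
from h import *
delta(None)"
```

```text
t 11.8 pos [0.5546 0.0418 0.1761] tool x yaw 20.21 tilt z [-7.e-04  0.e+00 -1.e+00] F [ 0.1   1.72 -1.6 ] T [ 0.606 -0.097  0.014] w 0.048 q [-0.3   0.33  0.19  1.89 -0.08  0.93  0.28]
```

{"name": "arm_command", "arguments": {"steps": [[0, 0, 0, 0, 0, 0, 0.38], [0, 0, 0, 0, 0, 0, 0.3], [0, 0, 0, 0, 0, 0, 0.25], [0, 0, 0, 0, 0, 0, 0.25], [0, 0, -0.01, 0, 0, 0, 0.25], [0, 0, -0.025, 0, 0, 0, 0.25], [0, 0, -0.04, 0, 0, 0, 0.25], [0, 0, -0.04, 0, 0, 0, 0.25]]}}

```text
time_s: 12.6
ee_pos: [0.5565, 0.0418, 0.2191]
ee_rot: [0.0, 0.984, 0.175, 0.003]
ft_force: [0.1, 0.4, 0.6]
gripper_width: 0.0641
```

```bash
python3 lug.py 8; python3 cmp.py 8
python3 - <<'E'
from h import *
delta([.555,.041,.22],71.7)
B=load('side8');b=B["frame"].mean(2)
cv2.imwrite('pics/l1.png',crop(B,292,130,55,45,12))
for c in((311,314),(323,327),(300,308),(330,337)): print(b[150:170,c[0]:c[1]].mean(1).round().astype(int))
E
```

```text
lugL [0.029 0.159]
lugR [-0.01   0.086]
lidRimL [0.01  0.032]
lidRimR [0.021 0.009]
bodybr [-0.001 -0.003]
handleL [ 0.032 -0.01 ]
base [-0.002 -0.   ]
t 13.0 pos [0.5545 0.0418 0.2158] tool x yaw 20.22 tilt z [-1.2e-03 -2.0e-04 -1.0e+00] F [ 0.94 -0.56 -0.58] T [ 0.069  0.001 -0.01 ] w 0.0638 q [-0.31  0.29  0.2   1.85 -0.07  1.01  0.27]
shift [ 0.0002  0.0009 -0.0042]
turn [-4.000e-02  6.000e-02 -5.148e+01]
[169 166 123 114 117 115 111 106 158 148 153 118  93  89  89  88  80  79
  80  81]
[100  99  97  98 142 156 167 167 158 157 176  95  90  93  95  84  78  80
  80  85]
[175 171 171 171 169 169 172 156 105  72  65  90  78  78  79  79  79  79
  80  79]
[151 150 151 155 156 135 108  80  69  70  78  76  77  77  77  77  77  77
  77  77]
```

View pics/l1.png

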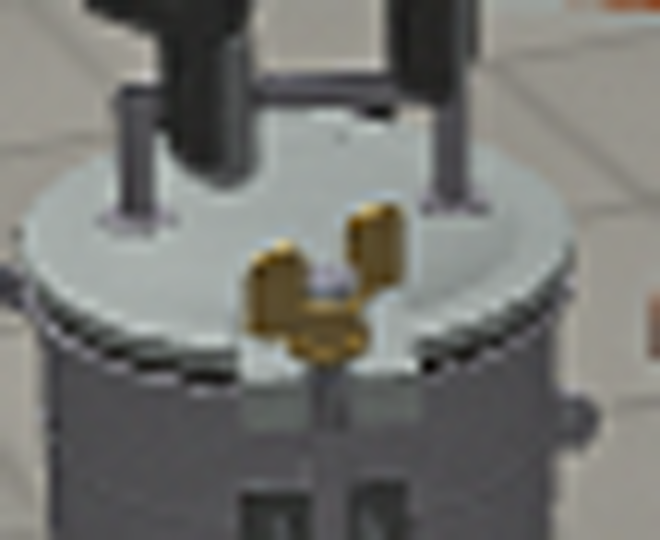

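```bash
python3 -c "
from h import *
delta([.5611,.0744,.222],71.7)"
```

```text
t 13.0 pos [0.5545 0.0418 0.2158] tool x yaw 20.22 tilt z [-1.2e-03 -2.0e-04 -1.0e+00] F [ 0.94 -0.56 -0.58] T [ 0.069  0.001 -0.01 ] w 0.0638 q [-0.31  0.29  0.2   1.85 -0.07  1.01  0.27]
shift [ 0.0174 -0.0283 -0.0063]
turn [-4.000e-02  6.000e-02 -5.148e+01]
```

{"name": "arm_command", "arguments": {"steps": [[0, 0, -0.0063, 0, 0, -7, 0.25], [0.006, -0.009, -0.0063, 0, 0, -15, 0.25], [0.012, -0.018, -0.0063, 0, 0, -23, 0.4], [0.0174, -0.0283, -0.0063, 0, 0, -31, 0.6], [0.0174, -0.0283, -0.0063, 0, 0, -39, 0.8], [0.0174, -0.0283, -0.0063, 0, 0, -47, 1], [0.0174, -0.0283, -0.0063, 0, 0, -51.5, 1], [0.0174, -0.0283, -0.0063, 0, 0, -51.5, 1], [0.0174, -0.0283, -0.0063, 0, 0, -51.5, 1]]}}

```text
time_s: 13.9
ee_pos: [0.5613, 0.0743, 0.2224]
ee_rot: [-0.0, 0.811, 0.585, -0.0]
ft_force: [0.1, 0.7, -0.1]
gripper_width: 0.0001
```

```bash
python3 -c "
from h import *
delta([.5611,.0744,.178],71.7)"
```

```text
t 13.9 pos [0.5613 0.0743 0.2224] tool x yaw 71.61 tilt z [-5.e-04 -0.e+00 -1.e+00] F [ 0.09  0.7  -0.08] T [-0.006  0.003 -0.051] w 0.0001 q [-0.23  0.3   0.03  1.81 -0.01  1.03  1.05]
shift [ 0.0001 -0.0002  0.0444]
turn [-0.03  0.01 -0.09]
```

Descend, then approach slowly with force readings.

{"name": "arm_command", "arguments": {"steps": [[0, 0, 0.015, 0, 0, 0, 1], [0, 0, 0.03, 0, 0, 0, 1], [0, 0, 0.04, 0, 0, 0, 1], [0, 0, 0.044, 0, 0, 0, 1], [0, 0, 0.044, 0, 0, 0, 1]]}}

```text
time_s: 14.4
ee_pos: [0.5612, 0.0744, 0.1782]
ee_rot: [-0.0, 0.811, 0.586, -0.0]
ft_force: [-1.5, -0.7, -0.1]
gripper_width: 0.0002
```

```bash
python3 - <<'E'
from h import *
s,t=grab("9");delta(None)
cv2.imwrite('pics/m1.png',crop(s,290,115,60,60,10))
E
```

```text
t 14.5 pos [0.5618 0.0745 0.1792] tool x yaw 71.71 tilt z [ 9.e-04  2.e-04 -1.e+00] F [0.1  0.39 0.15] T [-0.014  0.027  0.042] w 0.0002 q [-0.23  0.34  0.02  1.86 -0.01  0.94  1.06]
```

View pics/m1.png

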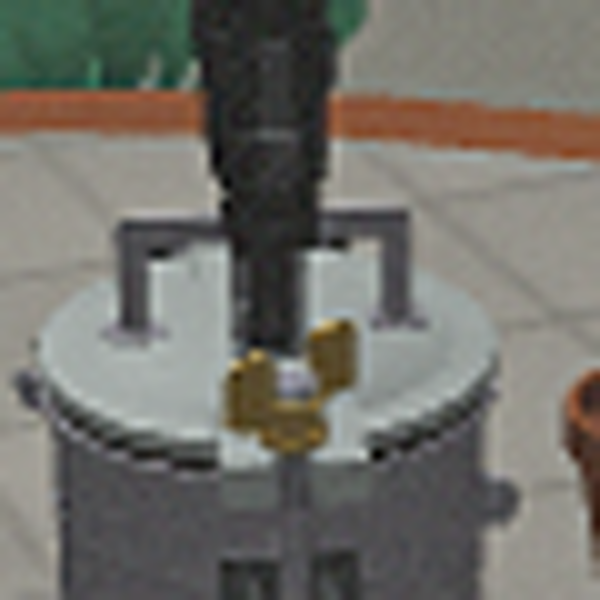

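{"name": "arm_command", "arguments": {"steps": [[-0.002, 0, 0, 0, 0, 0, 1], [-0.004, 0, 0, 0, 0, 0, 1], [-0.006, 0, 0, 0, 0, 0, 1]]}}

```text
time_s: 14.8
ee_pos: [0.5596, 0.0684, 0.1791]
ee_rot: [0.0, 0.811, 0.586, 0.0]
ft_force: [-0.1, 0.7, -0.7]
gripper_width: -0.0002
```

{"name": "arm_command", "arguments": {"steps": [[-0.001, 0, 0, 0, 0, 0, 1], [-0.002, 0, 0, 0, 0, 0, 1]]}}

```text
time_s: 15.0
ee_pos: [0.5589, 0.0666, 0.1788]
ee_rot: [-0.0, 0.811, 0.586, 0.0]
ft_force: [-0.2, 0.1, 0.5]
gripper_width: -0.0001
```

{"name": "arm_command", "arguments": {"steps": [[-0.001, 0, 0, 0, 0, 0, 1], [-0.002, 0, 0, 0, 0, 0, 1]]}}

```text
time_s: 15.2
ee_pos: [0.5582, 0.0649, 0.1787]
ee_rot: [-0.0, 0.81, 0.586, 0.0]
ft_force: [0.7, 0.2, 0.5]
gripper_width: -0.0
```

{"name": "arm_command", "arguments": {"steps": [[-0.001, 0, 0, 0, 0, 0, 1], [-0.002, 0, 0, 0, 0, 0, 1]]}}

```text
time_s: 15.4
ee_pos: [0.5576, 0.063, 0.1787]
ee_rot: [-0.0, 0.81, 0.586, 0.0]
ft_force: [-0.4, 0.3, -0.4]
gripper_width: -0.0001
```

{"name": "arm_command", "arguments": {"steps": [[-0.001, 0, 0, 0, 0, 0, 1], [-0.0015, 0, 0, 0, 0, 0, 1]]}}

```text
time_s: 15.6
ee_pos: [0.5571, 0.0614, 0.1787]
ee_rot: [-0.0, 0.81, 0.586, -0.0]
ft_force: [-0.2, 0.0, -0.0]
gripper_width: -0.0
```

{"name": "arm_command", "arguments": {"steps": [[-0.001, 0, 0, 0, 0, 0, 1], [-0.0015, 0, 0, 0, 0, 0, 1]]}}

```text
time_s: 15.8
ee_pos: [0.5567, 0.0601, 0.1787]
ee_rot: [-0.0, 0.81, 0.586, -0.0]
ft_force: [-0.2, -0.1, -0.5]
gripper_width: -0.0001
```

{"name": "arm_command", "arguments": {"steps": [[-0.001, 0, 0, 0, 0, 0, 1], [-0.0015, 0, 0, 0, 0, 0, 1]]}}

```text
time_s: 16.0
ee_pos: [0.5562, 0.0587, 0.1787]
ee_rot: [-0.0, 0.81, 0.586, 0.0]
ft_force: [-0.5, 0.4, 0.1]
gripper_width: 0.0
```

{"name": "arm_command", "arguments": {"steps": [[-0.001, 0, 0, 0, 0, 0, 1], [-0.0015, 0, 0, 0, 0, 0, 1]]}}

```text
time_s: 16.2
ee_pos: [0.5558, 0.0573, 0.1787]
ee_rot: [-0.0, 0.81, 0.586, 0.0]
ft_force: [1.2, 0.6, 0.3]
gripper_width: 0.0004
```

{"name": "arm_command", "arguments": {"steps": [[-0.001, 0, 0, 0, 0, 0, 1], [-0.0015, 0, 0, 0, 0, 0, 1]]}}

```text
time_s: 16.4
ee_pos: [0.5553, 0.0558, 0.1788]
ee_rot: [-0.0, 0.81, 0.586, 0.0]
ft_force: [-0.2, -0.1, 1.2]
gripper_width: -0.0001
```

```bash
python3 - <<'E'
from h import *
s,t=grab("10");delta(None)
cv2.imwrite('pics/n1.png',crop(s,290,115,60,60,10))
E
```

```text
t 16.5 pos [0.5553 0.0558 0.1788] tool x yaw 71.72 tilt z [ 0.  0. -1.] F [-0.62 -0.14  0.18] T [ 0.012 -0.003  0.   ] w -0.0002 q [-0.2   0.33  0.03  1.88 -0.01  0.94  1.09]
```

View pics/n1.png

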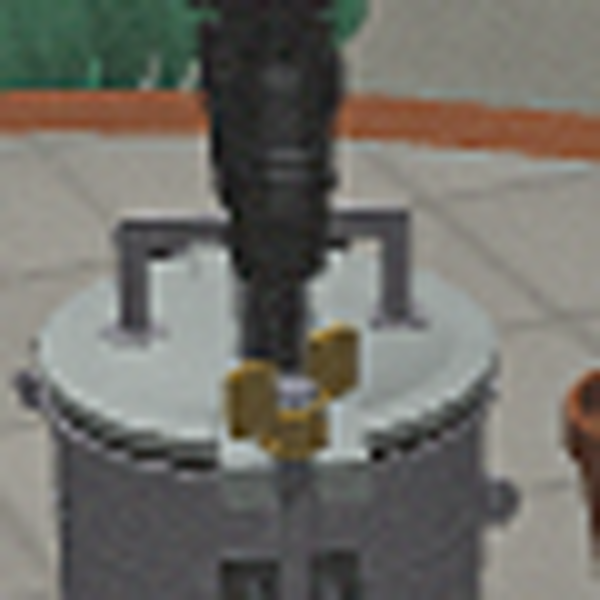

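{"name": "arm_command", "arguments": {"steps": [[-0.001, 0, 0, 0, 0, 0, 1], [-0.002, 0, 0, 0, 0, 0, 1]]}}

```text
time_s: 16.7
ee_pos: [0.5547, 0.054, 0.1787]
ee_rot: [-0.0, 0.81, 0.586, 0.0]
ft_force: [-0.6, -0.2, 0.8]
gripper_width: 0.0003
```

{"name": "arm_command", "arguments": {"steps": [[-0.001, 0, 0, 0, 0, 0, 1], [-0.002, 0, 0, 0, 0, 0, 1]]}}

```text
time_s: 16.9
ee_pos: [0.554, 0.052, 0.1787]
ee_rot: [-0.0, 0.81, 0.586, 0.0]
ft_force: [0.2, -0.2, 0.6]
gripper_width: -0.0002
```

```bash
python3 - <<'E'
from h import *
s,t=grab("11");delta(None)
cv2.imwrite('pics/o1.png',crop(s,290,115,60,60,10))
E
```

```text
t 17.0 pos [0.554  0.0518 0.1787] tool x yaw 71.7 tilt z [ 0. -0. -1.] F [-0.57  0.77  0.83] T [-0.064  0.02   0.031] w -0.0001 q [-0.19  0.33  0.03  1.88 -0.01  0.93  1.09]
```

View pics/o1.png

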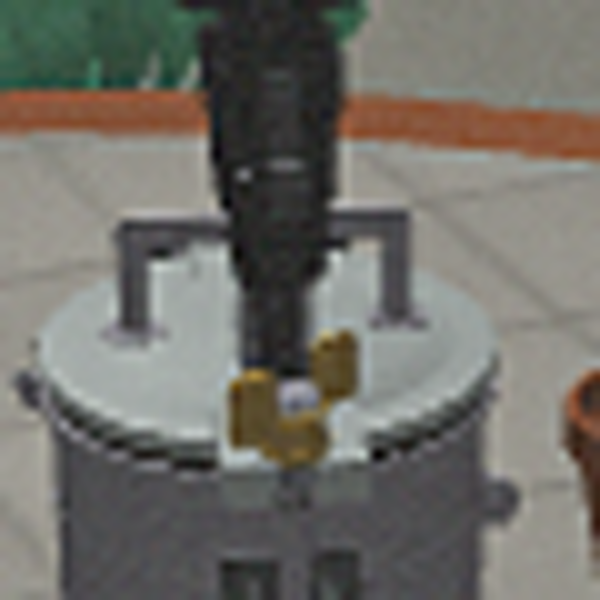

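The bolt is swinging freely: the foot has moved from row 452 to 465 in the crop and no force is building. Continuing.

{"name": "arm_command", "arguments": {"steps": [[-0.002, 0, 0, 0, 0, 0, 1], [-0.004, 0, 0, 0, 0, 0, 1], [-0.006, 0, 0, 0, 0, 0, 1], [-0.008, 0, 0, 0, 0, 0, 1]]}}

```text
time_s: 17.4
ee_pos: [0.5514, 0.0443, 0.1785]
ee_rot: [-0.0, 0.81, 0.586, -0.0]
ft_force: [0.3, -0.2, 0.6]
gripper_width: -0.0001
```

{"name": "arm_command", "arguments": {"steps": [[-0.002, 0, 0, 0, 0, 0, 1], [-0.005, 0, 0, 0, 0, 0, 1], [-0.008, 0, 0, 0, 0, 0, 1], [-0.012, 0, 0, 0, 0, 0, 1]]}}

```text
time_s: 17.8
ee_pos: [0.5476, 0.0328, 0.1786]
ee_rot: [0.0, 0.81, 0.586, -0.0]
ft_force: [0.7, 0.8, -0.2]
gripper_width: -0.0001
```

```bash
python3 - <<'E'
from h import *
s,t=grab("12");delta(None)
cv2.imwrite('pics/p1.png',crop(s,285,115,70,70,8))
E
```

```text
t 17.9 pos [0.5476 0.0321 0.1787] tool x yaw 71.65 tilt z [-2.e-04 -4.e-04 -1.e+00] F [ 1.05 -0.34  0.26] T [-0.009  0.037  0.006] w -0.0001 q [-0.17  0.32  0.04  1.9  -0.01  0.93  1.13]
```

View pics/p1.png

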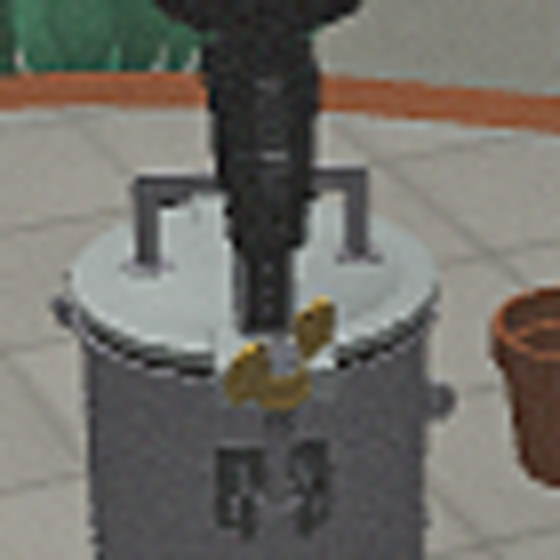

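{"name": "arm_command", "arguments": {"steps": [[-0.003, 0, 0, 0, 0, 0, 1], [-0.006, 0, 0, 0, 0, 0, 1], [-0.01, 0, 0, 0, 0, 0, 1], [-0.014, 0, 0, 0, 0, 0, 1], [-0.018, 0, 0, 0, 0, 0, 1], [-0.022, 0, 0, 0, 0, 0, 1], [-0.026, 0, 0, 0, 0, 0, 1], [-0.03, 0, 0, 0, 0, 0, 1], [-0.03, 0, 0, 0, 0, 0, 1], [-0.03, 0, 0, 0, 0, 0, 1]]}}

```text
time_s: 18.9
ee_pos: [0.5384, 0.0046, 0.1787]
ee_rot: [-0.0, 0.81, 0.586, 0.0]
ft_force: [0.4, 0.0, 0.1]
gripper_width: -0.0002
```

```bash
python3 - <<'E'
from h import *
s,t=grab("13");delta(None)
cv2.imwrite('pics/q1.png',crop(s,285,115,70,90,6))
E
```

```text
t 19.0 pos [0.5384 0.0048 0.1787] tool x yaw 71.74 tilt z [ 1.e-04  2.e-04 -1.e+00] F [-0.59 -0.36 -0.73] T [ 0.042 -0.039  0.052] w -0.0002 q [-0.13  0.3   0.05  1.92 -0.02  0.92  1.18]
```

View pics/q1.png

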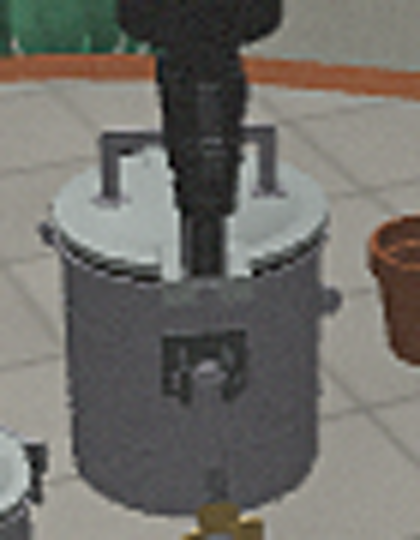

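The bolt hangs down (nut at crop 222,520, below the pivot) and the keg hasn't moved. Before gripping the handle I'll test in free air that the tool can turn along with the lid. That matters because a pure sideways pull at handle height could rock the keg.

```bash
python3 - <<'E'
from h import *
delta([.605,.195,.32],71.7)
s,t=load("side1"),load("top1")
print(tri(s,(329.15,136.7),t,(260.4,175.2)),tri(s,(302.96,137.5),t,(251.6,202.9)))
E
```

```text
t 19.0 pos [0.5384 0.0048 0.1787] tool x yaw 71.74 tilt z [ 1.e-04  2.e-04 -1.e+00] F [-0.59 -0.36 -0.73] T [ 0.042 -0.039  0.052] w -0.0002 q [-0.13  0.3   0.05  1.92 -0.02  0.92  1.18]
shift [ 0.2015  0.0037 -0.1413]
turn [ 0.   -0.01  0.04]
(array([0.62266096, 0.11527134, 0.19473783]), np.float64(0.00030167790537811377)) (array([0.54356088, 0.14120492, 0.19641425]), np.float64(0.0011371186299101955))
```

{"name": "arm_command", "arguments": {"steps": [[0, 0, -0.04, 0, 0, 0, 1], [0, 0, -0.08, 0, 0, 0, 0.8], [0.02, 0, -0.12, 0, 0, 0, 0.5], [0.06, 0, -0.141, 0, 0, 0, 0.3], [0.1, 0.002, -0.141, 0, -7, 0, 0.3], [0.14, 0.003, -0.141, 0, -15, 0, 0.3], [0.18, 0.004, -0.141, 0, -23, 0, 0.3], [0.2015, 0.004, -0.141, 0, -31, 0, 0.3], [0.2015, 0.004, -0.141, 0, -39, 0, 0.3], [0.2015, 0.004, -0.141, 0, -47, 0, 0.3], [0.2015, 0.004, -0.141, 0, -55, 0, 0.3], [0.2015, 0.004, -0.141, 0, -60, 0, 0.3], [0.2015, 0.004, -0.141, 0, -60, 0, 0.3], [0.2015, 0.004, -0.141, 0, -60, 0, 0.3]]}}

```text
time_s: 20.4
ee_pos: [0.6051, 0.1958, 0.3194]
ee_rot: [0.293, 0.702, 0.508, -0.405]
ft_force: [0.3, 0.0, 0.4]
gripper_width: 0.0598
```

```bash
python3 - <<'E'
from h import *
delta([.584,.130,.26],71.9)
s,t=grab("14")
cv2.imwrite('pics/r1.png',np.hstack([crop(s,230,20,160,190,2.4),crop(t,180,130,140,114,4)[:456]]) if 0 else crop(s,230,20,160,190,3))
E
```

```text
t 20.4 pos [0.6051 0.1958 0.3194] tool x yaw 71.74 tilt z [-0.2702 -0.8228 -0.5   ] F [0.33 0.01 0.42] T [ 0.824 -0.255  0.009] w 0.0598 q [-0.8   0.78  0.33  1.19  0.48  1.98  0.8 ]
shift [0.0169 0.0004 0.0895]
turn [-2.0e-02  6.0e+01 -1.1e-01]
```

View pics/r1.png

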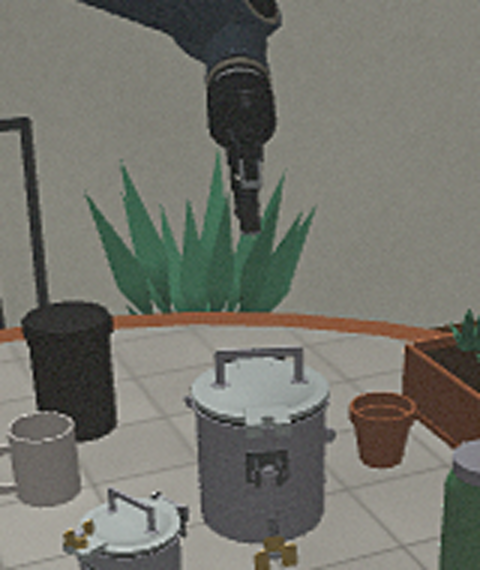

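```bash
cat >> h.py <<'E'
def dtilt(target,tilt,yaw=71.7):
    """tool tilted by 'tilt' deg about keg +y (lid-opening sense)"""
    from rig import readout
    s=readout.read_state();q=s["ee_rot"];M=R.from_quat([q[1],q[2],q[3],q[0]]).as_matrix()
    c,n=np.cos(np.radians(yaw)),np.sin(np.radians(yaw))
    D0=np.array([[c,n,0],[n,-c,0],[0,0,-1]]).astype(float)
    D=R.from_rotvec(np.radians(tilt)*np.array([-n,c,0])).as_matrix()@D0
    z=M[:,2];print("t",round(s["time_s"],2),"pos",s["ee_pos"].round(4),"tilt",np.degrees(np.arctan2(-(z[0]*c+z[1]*n),-z[2])).round(2),"F",s["ft_force"].round(2),"T",s["wrist_torque"].round(3),"w",round(s["gripper_width"],4),"q",s["joint_pos"].round(2))
    print("shift",(M.T@(np.array(target)-s["ee_pos"])).round(4),"turn",np.degrees(R.from_matrix(M.T@D).as_rotvec()).round(2))
E
python3 -c "
from h import *
dtilt([.585,.1323,.2417],-10)"
```

```text
t 20.5 pos [0.6055 0.1943 0.3207] tilt 59.78 F [0.03 0.69 0.25] T [ 0.861 -0.274  0.009] w 0.0599 q [-0.8   0.78  0.33  1.19  0.48  1.98  0.8 ]
shift [ 0.0354 -0.0001  0.0962] turn [ 1.000e-02  6.978e+01 -1.000e-02]
```

{"name": "arm_command", "arguments": {"steps": [[0.0, 0, 0.0, 0, 8, 0, 0.3], [0.0, 0, 0.01, 0, 16, 0, 0.3], [0.005, 0, 0.02, 0, 24, 0, 0.3], [0.01, 0, 0.035, 0, 32, 0, 0.3], [0.017, 0, 0.05, 0, 40, 0, 0.3], [0.023, 0, 0.065, 0, 48, 0, 0.3], [0.03, 0, 0.08, 0, 56, 0, 0.3], [0.0354, 0, 0.0962, 0, 64, 0, 0.3], [0.0354, 0, 0.0962, 0, 69.8, 0, 0.3], [0.0354, 0, 0.0962, 0, 69.8, 0, 0.3], [0.0354, 0, 0.0962, 0, 69.8, 0, 0.3]]}}

```text
time_s: 21.6
ee_pos: [0.5852, 0.1321, 0.2432]
ee_rot: [-0.05, 0.808, 0.583, 0.071]
ft_force: [0.6, 1.1, -0.9]
gripper_width: 0.0593
```

```bash
python3 - <<'E'
from h import *
s,t=grab("15")
dtilt([.585,.1323,.1817],-10)
cv2.imwrite('pics/s1.png',crop(s,285,100,70,75,8))
E
```

```text
t 21.7 pos [0.5852 0.1344 0.2422] tilt -9.86 F [-0.27  1.02  0.14] T [-0.133  0.06  -0.019] w 0.0599 q [-0.33  0.3   0.14  1.78 -0.23  0.99  1.17]
shift [-0.0124  0.0003  0.0593] turn [0.05 0.14 0.2 ]
```

View pics/s1.png

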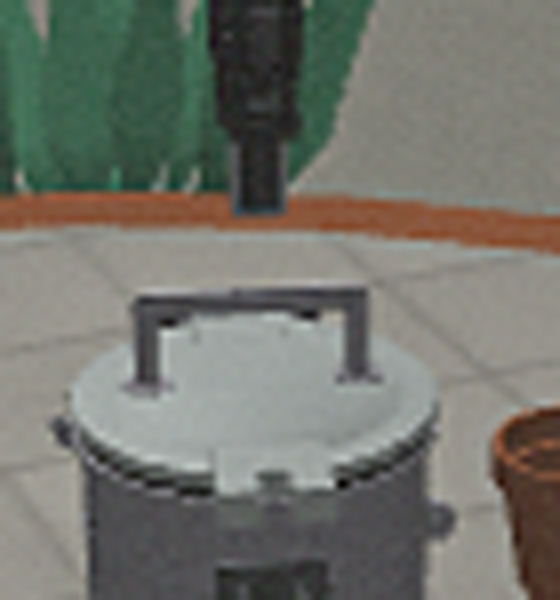

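{"name": "arm_command", "arguments": {"steps": [[-0.004, 0, 0.015, 0, 0, 0, 0.3], [-0.008, 0, 0.03, 0, 0, 0, 0.3], [-0.011, 0, 0.045, 0, 0, 0, 0.3], [-0.011, 0, 0.055, 0, 0, 0, 0.35], [-0.011, 0, 0.0593, 0, 0, 0, 0.45], [-0.011, 0, 0.0593, 0, 0, 0, 0.6], [-0.011, 0, 0.0593, 0, 0, 0, 0.7], [-0.011, 0, 0.0593, 0, 0, 0, 0.75], [-0.011, 0, 0.0593, 0, 0, 0, 0.75]]}}

```text
time_s: 22.6
ee_pos: [0.5849, 0.1317, 0.1813]
ee_rot: [-0.05, 0.807, 0.584, 0.07]
ft_force: [0.1, -0.1, -0.1]
gripper_width: 0.0216
```

```bash
python3 - <<'E'
from h import *
s,t=grab("16")
dtilt([.585,.1323,.1817],-10)
cv2.imwrite('pics/u1.png',np.hstack([crop(s,290,115,55,50,7),crop(t,240,160,55,50,7)]))
E
```

```text
t 22.7 pos [0.5847 0.1316 0.1811] tilt -9.83 F [ 0.54 -0.29 -0.52] T [-0.119  0.027  0.001] w 0.0214 q [-0.32  0.36  0.13  1.85 -0.26  0.87  1.21]
shift [ 0.0008  0.     -0.0005] turn [0.03 0.17 0.02]
```

View pics/u1.png

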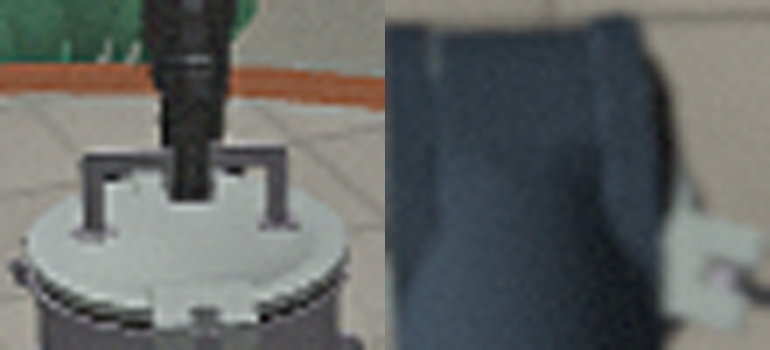

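{"name": "arm_command", "arguments": {"steps": [[0, 0, 0, 0, 0, 0, 0.79], [0, 0, 0, 0, 0, 0, 0.82], [0, 0, 0, 0, 0, 0, 0.82]]}}

```text
time_s: 23.0
ee_pos: [0.5845, 0.1316, 0.1807]
ee_rot: [-0.05, 0.808, 0.584, 0.069]
ft_force: [-0.5, -0.1, 0.3]
gripper_width: 0.0152
```

{"name": "arm_command", "arguments": {"steps": [[0, 0, 0, 0, 0, 0, 0.85], [0, 0, 0, 0, 0, 0, 0.85]]}}

```text
time_s: 23.2
ee_pos: [0.5847, 0.1321, 0.1808]
ee_rot: [-0.05, 0.807, 0.584, 0.07]
ft_force: [0.4, 1.3, 1.0]
gripper_width: 0.0129
```

{"name": "arm_command", "arguments": {"steps": [[0, 0, 0, 0, 0, 0, 0.87], [0, 0, 0, 0, 0, 0, 0.87]]}}

```text
time_s: 23.4
ee_pos: [0.5849, 0.1328, 0.181]
ee_rot: [-0.05, 0.807, 0.584, 0.07]
ft_force: [1.8, 4.0, 0.1]
gripper_width: 0.0111
```

{"name": "arm_command", "arguments": {"steps": [[0.0015, 0, 0, 0, 0, 0, 0.87], [0.0015, 0, 0, 0, 0, 0, 0.87]]}}

```text
time_s: 23.6
ee_pos: [0.5849, 0.1329, 0.1808]
ee_rot: [-0.05, 0.808, 0.584, 0.069]
ft_force: [-0.2, 1.9, 1.2]
gripper_width: 0.0108
```

{"name": "arm_command", "arguments": {"steps": [[0, 0, 0, 0, 0, 0, 0.93], [0, 0, 0, 0, 0, 0, 0.95], [0, 0, 0, 0, 0, 0, 0.95]]}}

```text
time_s: 23.9
ee_pos: [0.5851, 0.1334, 0.1811]
ee_rot: [-0.05, 0.807, 0.584, 0.069]
ft_force: [0.9, 2.5, 2.0]
gripper_width: 0.0076
```

```bash
python3 -c "
from h import *
dtilt([.585,.1323,.1817],-10)"
```

```text
t 23.9 pos [0.5851 0.1334 0.1811] tilt -9.83 F [0.94 2.55 1.97] T [ 0.421 -0.07   0.041] w 0.0076 q [-0.32  0.36  0.13  1.84 -0.26  0.87  1.21]
shift [-0.0009  0.0003 -0.0008] turn [0.   0.17 0.03]
```

```bash
python3 - <<'E'
from h import *
# tool at tilt -10: tool axes in keg (x,z) plane ; work in keg frame
T=R.from_rotvec(np.radians(-9.9)*np.array([0,1,0])).as_matrix()@np.diag([1,-1,-1.])
bar=np.array([-.075,0,.040]); tcp=bar+.014*T[:,2]
for p in range(3,64,3):
    Rp=R.from_rotvec(np.radians(p)*np.array([0,1,0])).as_matrix()
    print(p,(T.T@((Rp-np.eye(3))@tcp)*1000).round(1))
E
```

```text
3 [ 2.1  0.  -3.5]
6 [ 4.4  0.  -6.8]
9 [  6.8   0.  -10. ]
12 [  9.4   0.  -13.1]
15 [ 12.2   0.  -16. ]
18 [ 15.1   0.  -18.8]
21 [ 18.2   0.  -21.5]
24 [ 21.4   0.  -23.9]
27 [ 24.7   0.  -26.2]
30 [ 28.1   0.  -28.4]
33 [ 31.7   0.  -30.3]
36 [ 35.3   0.  -32.1]
39 [ 39.    0.  -33.6]
42 [ 42.8   0.  -35. ]
45 [ 46.7   0.  -36.2]
48 [ 50.6   0.  -37.1]
51 [ 54.6   0.  -37.9]
54 [ 58.6   0.  -38.4]
57 [ 62.6   0.  -38.8]
60 [ 66.7   0.  -38.9]
63 [ 70.7   0.  -38.8]
```

{"name": "arm_command", "arguments": {"steps": [[0.001, 0, -0.0018, 0, -1.5, 0, 1], [0.0021, 0, -0.0035, 0, -3, 0, 1], [0.0033, 0, -0.0052, 0, -4.5, 0, 1], [0.0044, 0, -0.0068, 0, -6, 0, 1]]}}

```text
time_s: 24.3
ee_pos: [0.5856, 0.1354, 0.187]
ee_rot: [-0.019, 0.81, 0.585, 0.025]
ft_force: [3.9, 2.0, -9.8]
gripper_width: 0.0074
```

```bash
python3 - <<'E'
from h import *
dtilt([.585,.1323,.1817],-10)
s,t=grab("17")
cv2.imwrite('pics/v1.png',crop(s,285,100,70,110,5))
E
```

```text
t 24.3 pos [0.5856 0.1354 0.187 ] tilt -3.61 F [ 3.93  1.99 -9.82] T [ 0.234 -0.798  0.016] w 0.0074 q [-0.4   0.38  0.17  1.8  -0.14  0.95  1.09]
shift [-0.0035  0.0004  0.0051] turn [-0.05  6.39 -0.01]
```

View pics/v1.png

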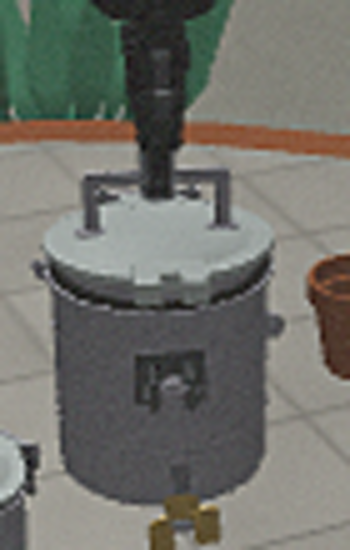

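{"name": "arm_command", "arguments": {"steps": [[0.0021, 0, -0.0035, 0, -3, 0, 1], [0.0044, 0, -0.0068, 0, -6, 0, 1], [0.0068, 0, -0.01, 0, -9, 0, 1], [0.0094, 0, -0.0131, 0, -12, 0, 1], [0.0122, 0, -0.016, 0, -15, 0, 1], [0.0151, 0, -0.0188, 0, -18, 0, 1]]}}

```text
time_s: 25.0
ee_pos: [0.59, 0.1488, 0.2074]
ee_rot: [0.073, 0.804, 0.581, -0.101]
ft_force: [1.4, -0.5, -9.9]
gripper_width: 0.007
```

```bash
python3 - <<'E'
from h import *
dtilt([.585,.1323,.1817],-10)
s,t=grab("18");print(readout.read_state()["ft_force"]) if 0 else None
cv2.imwrite('pics/w1.png',crop(s,285,100,70,110,5))
E
```

```text
t 25.0 pos [0.59   0.1488 0.2074] tilt 14.32 F [ 1.4  -0.47 -9.89] T [ 0.951 -0.76   0.247] w 0.007 q [-0.58  0.46  0.24  1.64  0.09  1.21  0.86]
shift [-0.0104  0.0004  0.0292] turn [-0.04 24.32 -0.03]
```

View pics/w1.png

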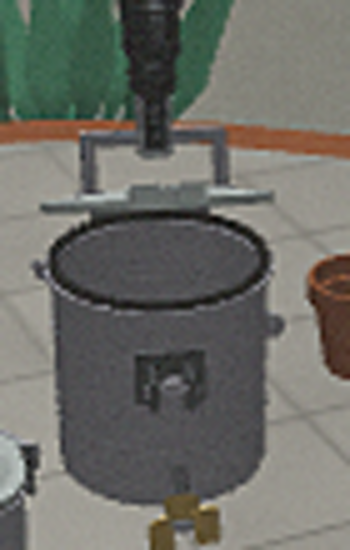

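{"name": "arm_command", "arguments": {"steps": [[0.0021, 0, -0.0035, 0, -3, 0, 1], [0.0044, 0, -0.0068, 0, -6, 0, 1], [0.0068, 0, -0.01, 0, -9, 0, 1], [0.0094, 0, -0.0131, 0, -12, 0, 1], [0.0122, 0, -0.016, 0, -15, 0, 1], [0.0151, 0, -0.0188, 0, -18, 0, 1]]}}

```text
time_s: 25.7
ee_pos: [0.5959, 0.1665, 0.2219]
ee_rot: [0.162, 0.779, 0.562, -0.225]
ft_force: [0.6, -1.5, -8.2]
gripper_width: 0.0074
```

```bash
python3 - <<'E'
from h import *
s,t=grab("19")
dtilt([.585,.1323,.1817],-10)
cv2.imwrite('pics/x1.png',crop(s,285,80,70,120,5))
E
```

```text
t 25.8 pos [0.5962 0.1674 0.2222] tilt 32.25 F [-0.42 -1.44 -3.2 ] T [ 0.762 -0.357  0.101] w 0.0078 q [-0.71  0.6   0.29  1.48  0.24  1.48  0.75]
shift [-0.0095  0.0004  0.0539] turn [-6.000e-02  4.225e+01  3.000e-02]
```

View pics/x1.png

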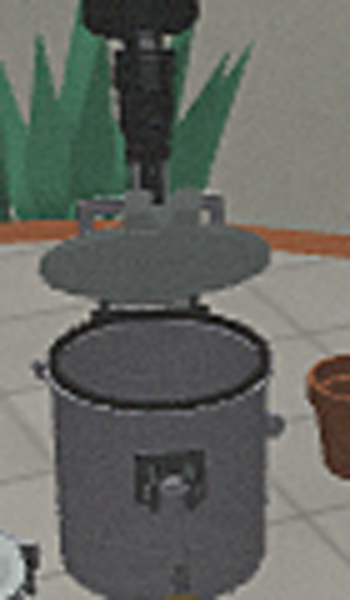

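Still flat, with low forces. Next is the remaining 19°, more slowly.

{"name": "arm_command", "arguments": {"steps": [[0.0021, 0, -0.0035, 0, -3, 0, 1], [0.0044, 0, -0.0068, 0, -6, 0, 1], [0.0068, 0, -0.01, 0, -9, 0, 1], [0.0094, 0, -0.0131, 0, -12, 0, 1]]}}

```text
time_s: 26.2
ee_pos: [0.6005, 0.1805, 0.2282]
ee_rot: [0.219, 0.752, 0.542, -0.305]
ft_force: [-0.7, -2.9, -6.0]
gripper_width: 0.0077
```

{"name": "arm_command", "arguments": {"steps": [[0.0021, 0, -0.0035, 0, -3, 0, 1], [0.0044, 0, -0.0068, 0, -6, 0, 1], [0.0052, 0, -0.0079, 0, -7, 0, 1], [0.0052, 0, -0.0079, 0, -7, 0, 1]]}}

```text
time_s: 26.6
ee_pos: [0.6036, 0.1898, 0.2306]
ee_rot: [0.252, 0.731, 0.528, -0.35]
ft_force: [-1.8, -2.5, -4.2]
gripper_width: 0.0068
```

```bash
python3 - <<'E'
from h import *
s,t=grab("20")
dtilt([.585,.1323,.1817],-10)
cv2.imwrite('pics/y1.png',np.hstack([crop(s,285,80,70,120,5),crop(t,215,150,85,120,5)]))
E
```

```text
t 26.7 pos [0.6036 0.1898 0.2306] tilt 51.05 F [-1.79 -3.71 -5.37] T [ 1.261 -0.313 -0.124] w 0.0074 q [-0.79  0.78  0.34  1.31  0.36  1.75  0.73]
shift [0.     0.0006 0.0777] turn [-1.000e-01  6.105e+01 -5.000e-02]
```

View pics/y1.png

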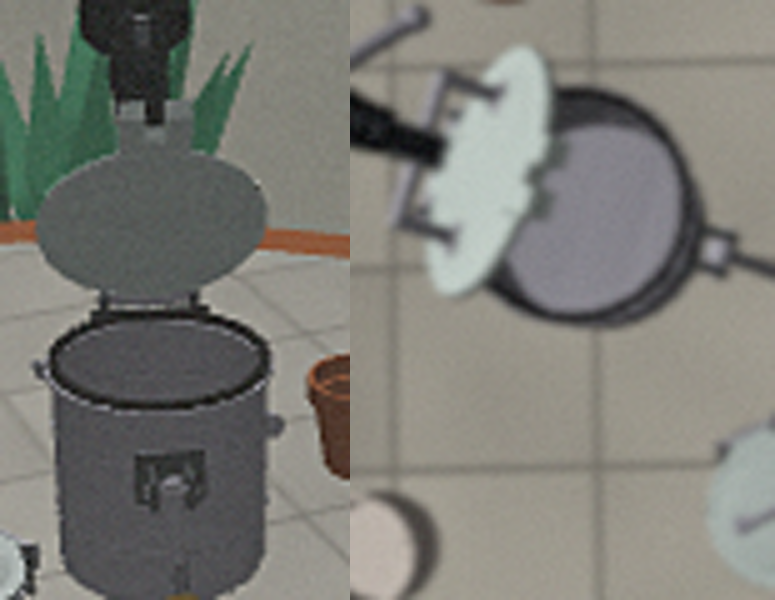

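{"name": "arm_command", "arguments": {"steps": [[0, 0, 0, 0, 0, 0, 0.85], [0, 0, 0, 0, 0, 0, 0.8], [0, 0, 0, 0, 0, 0, 0.72], [0, 0, 0, 0, 0, 0, 0.72], [0, 0, 0, 0, 0, 0, 0.72]]}}

```text
time_s: 27.2
ee_pos: [0.6041, 0.1906, 0.231]
ee_rot: [0.253, 0.731, 0.528, -0.35]
ft_force: [0.6, 0.6, -0.3]
gripper_width: 0.024
```

```bash
python3 - <<'E'
from h import *
s,t=grab("21")
dtilt([.585,.1323,.1817],-10)
cv2.imwrite('pics/z1.png',np.hstack([crop(s,285,80,70,120,5),crop(t,215,150,85,120,5)]))
E
```

```text
t 27.3 pos [0.604  0.1906 0.2308] tilt 51.18 F [-1.16  0.77  0.26] T [ 0.796 -0.259 -0.009] w 0.0243 q [-0.79  0.78  0.34  1.31  0.36  1.76  0.73]
shift [-0.0002  0.0002  0.0785] turn [2.000e-02 6.118e+01 3.000e-02]
```

View pics/z1.png

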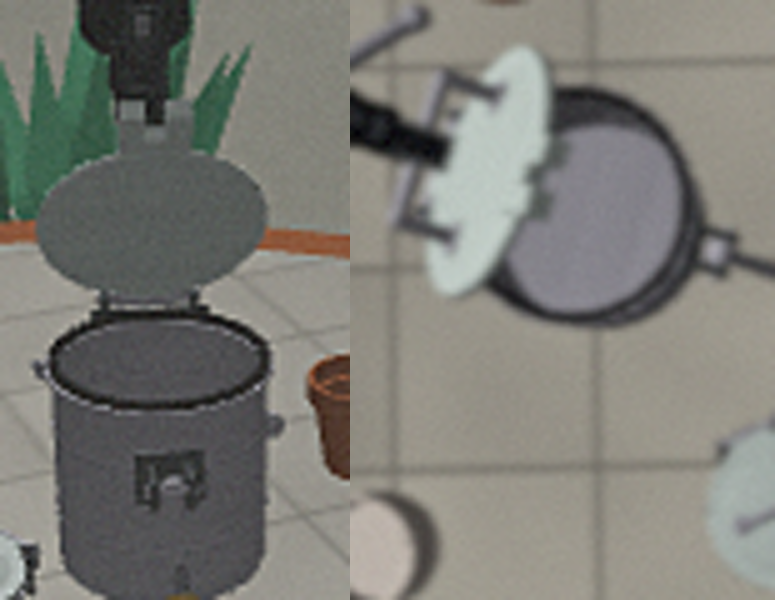

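{"name": "arm_command", "arguments": {"steps": [[0, 0, -0.005, 0, 0, 0, 0.72], [0, 0, -0.012, 0, 0, 0, 0.72], [0, 0, -0.022, 0, 0, 0, 0.72], [0, 0, -0.035, 0, 0, 0, 0.72], [0, 0, -0.05, 0, 0, 0, 0.72], [0, 0, -0.07, 0, 0, 0, 0.72], [0, 0, -0.09, 0, 0, 0, 0.72], [0, 0, -0.09, 0, 0, 0, 0.72], [0, 0, -0.09, 0, 0, 0, 0.72]]}}

```text
time_s: 28.2
ee_pos: [0.6259, 0.2574, 0.2869]
ee_rot: [0.253, 0.731, 0.529, -0.35]
ft_force: [0.4, -0.6, -0.5]
gripper_width: 0.0239
```

```bash
python3 - <<'E'
from h import *
s,t=grab("22")
dtilt([.585,.1323,.1817],-10)
cv2.imwrite('pics/za.png',np.hstack([crop(s,265,60,100,150,4),crop(t,200,140,100,150,4)]))
# static check vs start: keg body and bystanders
a=load("side1")["frame"].astype(int);b=s["frame"].astype(int);d=np.abs(a-b).sum(2)
cv2.imwrite("pics/zb.png",(np.clip(d*2,0,255)).astype(np.uint8))
E
python3 - <<'E'
import sys;sys.argv=["",""]
sys.path.insert(0,".")
E
python3 cmp.py 22
```

```text
t 28.3 pos [0.6257 0.2562 0.2866] tilt 51.27 F [-0.76 -0.42  0.12] T [ 0.796 -0.258 -0.014] w 0.0242 q [-0.82  0.84  0.35  1.07  0.34  1.94  0.78]
shift [0.0002 0.0004 0.1674] turn [-5.000e-02  6.127e+01 -1.000e-02]
lugL [ 0.603 -0.329]
lugR [-0.414 -0.135]
lidRimL [ 0.218 -0.269]
lidRimR [-0.126 -0.448]
bodybr [-0.005 -0.002]
handleL [0.449 0.041]
base [0.015 0.038]
```

View pics/za.png

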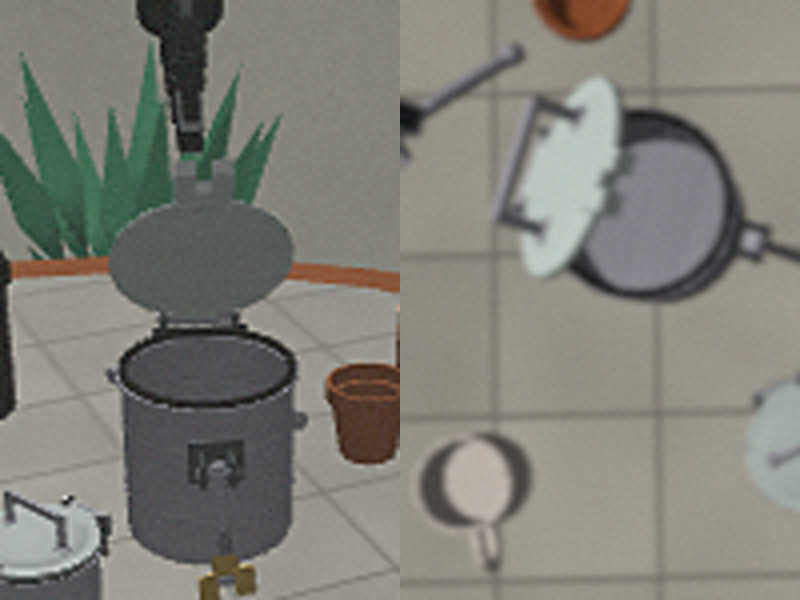

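View pics/zb.png

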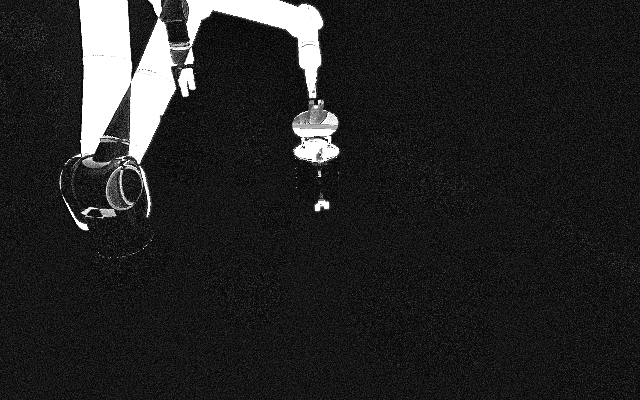

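```bash
python3 - <<'E'
from h import *
t=load("top22");p=onz(t,229.2,179.6,.2395);k=np.array([.314,.949]);x=(p[:2]-[.6079,.2023])@k
print(p,x,"angle",np.degrees(np.arccos(np.clip(-x/.085,-1,1)))-28.07)
s=load("side22") # lug top edge from side: 
print(onz(t,229.2,179.6,.2395))
from rig import workorder
print(workorder.hand_in())
E
```

```text
[0.60621997 0.19609308 0.2395    ] -0.00641789243709232 angle 57.59978306242112
[0.60621997 0.19609308 0.2395    ]
the job is handed in; nothing more can be done
None
```

The large steel keg is open and the job is handed in, at about 28 s on the robot's clock. The handover gave no verdict.

- **Wing nut:** I gripped it by the wing tips and turned it anticlockwise about 149°, a rise of about 3.3 mm. I estimated the clearance from the angle turned and from the lug not visibly rising in the side pictures. I did not measure the gap to the nylon ring; I put it at about 0.3 mm, with up to 0.6 mm of uncertainty. There was no sign of a stop in the torque or forces.
- **Eyebolt:** I released the nut and pushed it out gently from the lid side. It never caught, and the push stayed within the sensor noise of about 1 N. The pictures show it hanging down.
- **Lid:** I raised it by the bow handle, turning the gripper along with the lid so as not to rock the keg. The wrist force read up to about 11 N. The arm's position puts the lid at about 60°, and the last top picture at about 58°, within measuring error. It stayed in place when I let go.
- **Last checks:** In the side view, the picture difference from the start shows changes only at the lid, the nut and the arm. The keg body moved less than 0.05 pixel, and the other things stayed where they were. The gripper is about 9 cm clear of the handle, with no contact force.

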